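# Reload the glassware dryer

## Task

Gently draw the dryer's tray out from under its hood by the knob, take off the dry porcelain beaker and stand it wholly on the cork mat, and stand every washed glass jar upright on the tray. Then slide the tray slowly all the way home under the hood and, with it home, press the start button on the hood's roof. The jars and beaker are thin and brittle: grip them lightly, never drop them, press them down hard or knock them over, and leave the bottle, mortar and spatula alone.

Things in the scene. Friction and masses are not known exactly. Their poses are not given: they have to be found in the camera images.
- dryer: Fixed white dryer hood on the robot's left; origin on the bench below its middle, z up; its y axis runs along the tray's slide (out = -y). Roof 300 mm in x, from y -100 to +120 mm, z 120 to 170 mm, held by a wall at +y and two 20 mm posts at y -90 mm, x -140 and +140 mm. Loads under 120 mm high pass beneath.
- tray (a joint): Slide of the steel tray, in m: 0 fully home under the hood, 0.23 fully out (towards the dryer's -y). At the start it is home or up to 30 mm ajar. It stays where it is left; friction about 2 N. It may be moved at most 0.4 m/s.
- tray_mid (a point): Middle of the tray's flat floor, on its upper face, 20 mm above the bench; it moves with the tray and has the dryer's axes. The floor inside the rim is 230 mm in x by 180 mm in y; the rim is 5 mm thick and 12 mm high. With the tray fully out its rear edge is 35 mm clear of the hood's mouth.
- tray_knob (a point): Top centre of the upright black knob of the tray, a post 22 mm thick and 60 mm high (80 mm above the bench) on a flat tongue, 190 mm to -y of the tray's middle; it is at least 90 mm in front of the hood. Can be pinched from above.
- start (a joint): Black spring push button in a grey housing on the hood's roof, pressed straight down; 0 up, 0.006 m fully down, which takes 5 N; it counts as pressed once over 4 mm down (joint over 0.004) and springs back.
- start_top (a point): Centre of the button's upper face, 16 mm in radius, when up.
- cork_top (a point): Middle of the upper face of the fixed square cork mat, 140 mm by 140 mm, 8 mm thick, lying on the bench; x and y run along its edges, z up.
- beaker: White porcelain beaker, open at the top, straight round wall, 60 mm outside diameter, 70 mm high, about 0.18 kg; origin at the centre of its underside, z up. At the start it stands on the tray under the hood. It breaks if each finger presses on it with more than about 40 N; 20 to 30 N holds it well.
- jar0: Thin glass jar with a white ground band at the rim, open at the top, straight round wall 3 mm thick, 56 mm outside diameter, 60 mm high, about 0.12 kg; origin at the centre of its underside, z up. Starts on the bench to the robot's right, or is absent (2 to 4 jars are there). Breaks if a finger presses it with more than about 40 N; 20 to 30 N holds it.
- jar1: Thin glass jar with a white ground band at the rim, open at the top, straight round wall 3 mm thick, 56 mm outside diameter, 60 mm high, about 0.12 kg; origin at the centre of its underside, z up. Starts on the bench to the robot's right, or is absent (2 to 4 jars are there). Breaks if a finger presses it with more than about 40 N; 20 to 30 N holds it.
- jar2: Thin glass jar with a white ground band at the rim, open at the top, straight round wall 3 mm thick, 56 mm outside diameter, 60 mm high, about 0.12 kg; origin at the centre of its underside, z up. Starts on the bench to the robot's right, or is absent (2 to 4 jars are there). Breaks if a finger presses it with more than about 40 N; 20 to 30 N holds it.
- jar3: Thin glass jar with a white ground band at the rim, open at the top, straight round wall 3 mm thick, 56 mm outside diameter, 60 mm high, about 0.12 kg; origin at the centre of its underside, z up. Starts on the bench to the robot's right, or is absent (2 to 4 jars are there). Breaks if a finger presses it with more than about 40 N; 20 to 30 N holds it.
- reagent: Amber reagent bottle, 68 mm thick, 170 mm high; origin at the centre of its underside. Leave it alone.
- mortar: White porcelain mortar bowl, 100 mm wide, 60 mm high; origin at the centre of its underside. Leave it alone.
- spatula: Metal spatula 200 mm long, lying on the bench. Leave it alone.
There are look-alikes about, which are no part of the job. Of the things shaped like the part that bears cork_top, the cork one is meant.

How it is judged (in metres and radians):
On the way, in this order (a step that is already met when the one before it is completed fails the run):
1. the tray is drawn out (value of joint tray above 0.17 m), for 0.2 s.
2. the beaker stands on the cork mat and every jar stands on the tray, all let go (x of jar0 in the frame of tray_mid between -0.09 and 0.09 m and y of jar0 in the frame of tray_mid between -0.066 and 0.066 m and z of jar0 in the frame of tray_mid between -0.006 and 0.006 m and angle between each of jar0, jar1, jar2, jar3, beaker's own z axis and vertical below 0.15 rad and x of jar1 in the frame of tray_mid between -0.09 and 0.09 m and y of jar1 in the frame of tray_mid between -0.066 and 0.066 m and z of jar1 in the frame of tray_mid between -0.006 and 0.006 m and x of jar2 in the frame of tray_mid between -0.09 and 0.09 m and y of jar2 in the frame of tray_mid between -0.066 and 0.066 m and z of jar2 in the frame of tray_mid between -0.006 and 0.006 m and x of jar3 in the frame of tray_mid between -0.09 and 0.09 m and y of jar3 in the frame of tray_mid between -0.066 and 0.066 m and z of jar3 in the frame of tray_mid between -0.006 and 0.006 m and x of beaker in the frame of cork_top between -0.045 and 0.045 m and y of beaker in the frame of cork_top between -0.045 and 0.045 m and z of beaker in the frame of cork_top between -0.006 and 0.006 m and contact force between the fingers and jar0 below 0.05 N and contact force between the fingers and jar1 below 0.05 N and contact force between the fingers and jar2 below 0.05 N and contact force between the fingers and jar3 below 0.05 N and contact force between the fingers and beaker below 0.05 N), for 0.3 s.
3. the tray, with every jar standing on it, is home (x of jar0 in the frame of tray_mid between -0.09 and 0.09 m and y of jar0 in the frame of tray_mid between -0.066 and 0.066 m and z of jar0 in the frame of tray_mid between -0.006 and 0.006 m and angle between each of jar0, jar1, jar2, jar3's own z axis and vertical below 0.15 rad and x of jar1 in the frame of tray_mid between -0.09 and 0.09 m and y of jar1 in the frame of tray_mid between -0.066 and 0.066 m and z of jar1 in the frame of tray_mid between -0.006 and 0.006 m and x of jar2 in the frame of tray_mid between -0.09 and 0.09 m and y of jar2 in the frame of tray_mid between -0.066 and 0.066 m and z of jar2 in the frame of tray_mid between -0.006 and 0.006 m and x of jar3 in the frame of tray_mid between -0.09 and 0.09 m and y of jar3 in the frame of tray_mid between -0.066 and 0.066 m and z of jar3 in the frame of tray_mid between -0.006 and 0.006 m and value of joint tray below 0.006 m), for 0.3 s.
4. the start button is pressed with the tray home (value of joint start above 0.004 m and value of joint tray below 0.006 m), for 0.05 s.
At the end, for the whole second after the job is handed in: The tray is home within 6 mm with every jar present standing flat on its floor inside the rim; the beaker stands on the cork mat, its centre within 45 mm of the mat's middle along each of the mat's axes; all are let go and at rest (all of step 3 and x of beaker in the frame of cork_top between -0.045 and 0.045 m and y of beaker in the frame of cork_top between -0.045 and 0.045 m and z of beaker in the frame of cork_top between -0.006 and 0.006 m and angle between beaker's own z axis and vertical below 0.15 rad and contact force between the fingers and jar0 below 0.05 N and contact force between the fingers and jar1 below 0.05 N and contact force between the fingers and jar2 below 0.05 N and contact force between the fingers and jar3 below 0.05 N and contact force between the fingers and beaker below 0.05 N and linear speed of each of jar0, jar1, jar2, jar3, beaker below 0.03 m/s); the robot touches nothing.
It fails at once if a jar or the beaker is squeezed or pressed by the fingers with more than 80 N in all (about 40 N a finger) (contact force between the fingers and jar0 above 80 N or contact force between the fingers and jar1 above 80 N or contact force between the fingers and jar2 above 80 N or contact force between the fingers and jar3 above 80 N or contact force between the fingers and beaker above 80 N).
It fails at once if a held jar or beaker is pressed on the tray or dryer with more than 40 N ((contact force between the fingers and jar0 above 1 N and contact force between jar0 and dryer above 40 N) or (contact force between the fingers and jar1 above 1 N and contact force between jar1 and dryer above 40 N) or (contact force between the fingers and jar2 above 1 N and contact force between jar2 and dryer above 40 N) or (contact force between the fingers and jar3 above 1 N and contact force between jar3 and dryer above 40 N) or (contact force between the fingers and beaker above 1 N and contact force between beaker and dryer above 40 N)).
It fails at once if a jar or the beaker is let fall from more than 30 mm above the tray, or tipped by more than 45 degrees (((contact force between jar0 and anything else below 0.001 N and height (world z) of jar0 above 0.055 m) or (contact force between jar1 and anything else below 0.001 N and height (world z) of jar1 above 0.055 m) or (contact force between jar2 and anything else below 0.001 N and height (world z) of jar2 above 0.055 m) or (contact force between jar3 and anything else below 0.001 N and height (world z) of jar3 above 0.055 m) or (contact force between beaker and anything else below 0.001 N and height (world z) of beaker above 0.055 m)) or angle between any of jar0, jar1, jar2, jar3, beaker's own z axis and vertical above 0.785 rad).
It fails at once if the tray is moved faster than 0.4 m/s (velocity of joint tray above 0.4 m/s or velocity of joint tray below -0.4 m/s).
It fails at once if the bottle, mortar or spatula is shifted by more than 30 mm (distance of any of reagent, mortar, spatula from where it was at the start of the episode above 0.03 m).
Of jar0, jar1, jar2, jar3 only 2 to 4 are there at a start; the rules pass over those that are not, and their reading is None.
At some moment in a run one of jar0, jar1, jar2, jar3, beaker may be knocked a few centimetres aside while the robot is not near it.
It also fails if it takes over 210 s, if anything falls off the work surface, if the arm or the gripper's body presses on something with over 40 N, if the wrist force passes 120 N, or if a joint passes its speed limit or range.

## Robot

A 6-joint arm with a two-finger parallel gripper is mounted at the origin on the work surface. World frame = base frame: x ahead of the robot, y to its left, z up, the work surface at z = 0. Lengths are in m, angles in degrees, forces in N, time in s.
With the tool pointing down it reaches from about 0.35 to 0.875 m from the base axis. Payload 4.2 kg.
Tool frame: the origin (TCP) lies at the very end of the fingers, on their centre line; the grasp point (between the pads) lies 19 mm behind it; z points along the fingers, y is the line along which they close (so a half turn about z gives the same grasp; the last joint's range is limited). The gripper opens to 87 mm and grips with 3 to 60 N. Pads are 19 mm wide; open, the fingers measure 117 mm over their backs; the gripper's body (75 mm by 190 mm) begins 51 mm behind the grasp point.
Start: joints at [78.53, 22.042, 0.453, 0, -68.411, -14.817], TCP at [0.277, 0.56, 0.185] pointing down, gripper open.
Joint ranges: [-179.83, 179.83], [-69.29, 118.12], [-61.27, 80.66], [-181.25, 117.63], [-171.15, -9.14], [-177.46, 177.46]. Speed limits (degrees/s): [159.86, 159.86, 180, 180, 180, 180].

## Interface

Orientations are given as a 3x3 rotation matrix whose columns are the frame's x, y, z axes.
In Python, from station import r gives the robot as it stands.
- The arm moves only by the tool jog_arm, never from a script. Its argument "plan" is text: rows parted by semicolons, each of 7 numbers parted by spaces: the shift along the tool's x, y, z normalised to -1 to 1, where 1 is 0.025 m, then the turn, a rotation vector about the tool's x, y, z normalised to -1 to 1, where 1 is 8 degrees, then the closure, from -1 (fully open) to 1 (shut). A call has exactly 10 rows; each row shifts and turns the commanded pose from where the row before left it, along the tool's axes as they then stand; what a row does not reach is not made up. A row lasts 1/10 s, in which the tool goes at most 50 mm and 8.59 degrees, less where a joint would pass 70% of its speed; a pose out of reach is approached as far as the arm can. A call with a number of a shift or a turn outside -1 to 1 is refused whole. A call with a gripper value outside its range is refused whole. The fingers move at their own pace and stop on an object; the grip force is fixed at half the most. Time passes only in rows, so rows that do not move let the fingers close, or fill a call up. It gives the time, the measured TCP pose, the force, the opening and the grip force at its end, in the units of the state.
- r.sense(): the state, without advancing time (a new reading comes with each control period).
- r.capture(name): name is "side" or "top"; returns (picture, depth): 420x560x3 uint8, red, green, blue; 420x560 float32, m along the optical axis (not along the pixel's ray), 0 where there is no reading.
- r.get_calibration(name): a dict with "mtx" (3x3 intrinsics, pixels), "distortion" ([k1, k2, p1, p2, k3] as OpenCV has them; the pictures are not rectified), "extrinsics" (4x4, takes a point from camera to world coordinates). Camera axes: x right, y up, looking along -z (the intrinsics and any distortion apply to the point x, -y, -z); pixel columns grow to the right and rows downward; lengths in m; the calibration is good to about 2 mm. A picture is of the moment at which its call begins. get_calibration takes no time and is no camera call.
- r.finish_job(): hands the job in; it is judged then, once.
The state is a dict: "time_s": time; "joints": joint angles; "joint_velocities": joint speeds; "effort": joint torques, N m; "tcp_pos": TCP position; "ee_rot": TCP orientation; "wrist_force": force on the tool from outside, world axes, zero at the start; "moment": the same for the moment, N m; "gripper_width": opening from 0.0 (shut) to 1.0 (fully open); "gripper_force": force on a finger pad.
Only numpy, scipy, OpenCV 4.12 (cv2) and the standard library are available. Lean on these libraries where they do the work, as an engineer would, in place of code of your own. Each camera call takes 0.05 s, during which the arm holds its last target. There are 200 camera calls.

## Working session

There is one attempt and no reset: what is moved stays moved. The work goes in short steps, Python scripts to look and compute and a tool call to move; the robot and the scene stay as the last step left them, time stands still between calls to the robot, and variables do not carry over. Pictures are saved under pics/ and viewed, at most 14 in all, crops included, and the job is handed in when it is done.

Besides the shell and the picture viewer there is one more tool, called after ">>>" as name(argument=value, ...) on one line, values as JSON. jog_arm: Moves the arm, as the interface text tells. Scaled input: -1 to 1 covers 0.025 m each way for a shift and 8 degrees each way for a turn. Its arguments: {"type":"object","properties":{"plan":{"type":"string"}},"required":["plan"]}

```bash
ls; mkdir -p pics; cat > h.py <<'E'
import numpy as np, cv2
from station import r
def cap(n):
    p,d=r.capture(n); return p,d
def rays(n,uv):
    c=r.get_calibration(n);K=np.array(c["mtx"],float);D=np.array(c["distortion"],float);T=np.array(c["extrinsics"],float)
    q=cv2.undistortPoints(np.array(uv,float).reshape(-1,1,2),K,D)[:,0]
    v=np.c_[q[:,0],-q[:,1],-np.ones(len(q))]
    return T[:3,3],v@T[:3,:3].T   # scaled so that depth d -> o+d*v
def onz(n,uv,z):
    o,v=rays(n,uv); return o+v*((z-o[2])/v[:,2])[:,None]
def cloud(n,d):
    H,W=d.shape;u,v=np.meshgrid(np.arange(W),np.arange(H))
    o,w=rays(n,np.c_[u.ravel(),v.ravel()])
    return (o+w*d.ravel()[:,None]).reshape(H,W,3)
def save(n,p): cv2.imwrite(f"pics/{n}.png",p[...,::-1])
E
python3 - <<'E'
from h import *
for n in("top","side"):
    p,d=cap(n);save(n+"0",p);np.savez(n+"0",p=p,d=d)
    c=r.get_calibration(n);print(c);print((d>0).mean())
print(r.sense())
E
```

```text
pics
{'mtx': array([[425.99029892,   0.        , 282.38939487],
       [  0.        , 425.99029892, 204.86025678],
       [  0.        ,   0.        ,   1.        ]]), 'distortion': array([-0.00154245,  0.        ,  0.        ,  0.        ,  0.        ]), 'extrinsics': array([[-0.01775895,  0.99052983, -0.13614429,  0.35092687],
       [-0.99983374, -0.01815669, -0.00168018, -0.04042754],
       [-0.0041362 ,  0.13609181,  0.99068759,  1.44001543],
       [ 0.        ,  0.        ,  0.        ,  1.        ]])}
0.9960884353741497
{'mtx': array([[423.30941202,   0.        , 274.910309  ],
       [  0.        , 423.30941202, 210.72489162],
       [  0.        ,   0.        ,   1.        ]]), 'distortion': array([0.03799434, 0.        , 0.        , 0.        , 0.        ]), 'extrinsics': array([[-0.90723005, -0.40045932,  0.12870885,  0.7006112 ],
       [ 0.42056881, -0.85815996,  0.29442036,  0.36345447],
       [-0.00745059,  0.32123793,  0.94696921,  1.34481737],
       [ 0.        ,  0.        ,  0.        ,  1.        ]])}
0.996156462585034
{'time_s': 0.1, 'joints': array([ 7.85275135e+01,  2.20861401e+01,  3.87261879e-01, -2.37410718e-02,
       -6.84115370e+01, -1.48150370e+01]), 'joint_velocities': array([-0.04819771, -0.00313685,  0.22514368,  0.03887557,  0.0639234 ,
        0.00303899]), 'effort': array([-3.59385012e-04, -3.91690671e+01,  1.87933463e+01,  4.23186690e+00,
        1.34119522e-02, -7.93192362e-05]), 'tcp_pos': array([0.27653703, 0.55980863, 0.18407305]), 'ee_rot': array([[ 8.96515241e-01, -4.43012238e-01, -7.60885442e-04],
       [-4.43012875e-01, -8.96513418e-01, -1.81194189e-03],
       [ 1.20568423e-04,  1.96151557e-03, -9.99998069e-01]]), 'wrist_force': array([ 0.23918794, -0.71118261,  0.28414054]), 'moment': array([ 0.00824583,  0.01770914, -0.03963665]), 'gripper_force': 0.0, 'gripper_width': 1.0031486079866507}
```

View pics/top0.png

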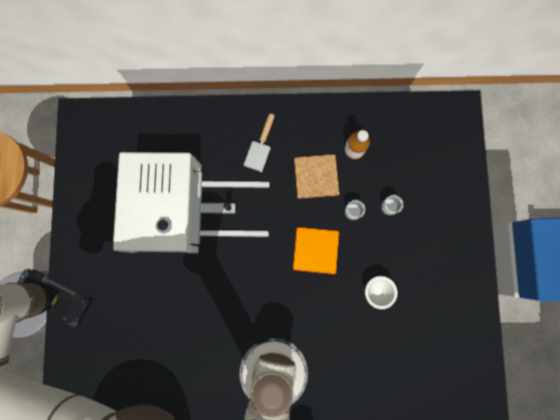

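View pics/side0.png

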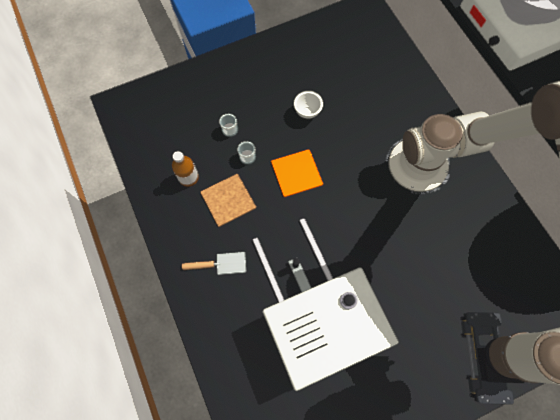

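The top view shows the hood at (158,202), knob (229,209), button (164,225), cork (317,176), and two jars at (355,209) and (392,204). The side view agrees: cork (228,200), jars (247,152) and (229,124), knob (295,264), button (348,300).

```bash
cat >> h.py <<'E'
def pts(n,d,lo,hi):
    P=cloud(n,d); m=(P>=np.array(lo)).all(2)&(P<=np.array(hi)).all(2); return P,m
def tri(u1,u2):
    o1,v1=rays("top",[u1]);o2,v2=rays("side",[u2]);v1=v1[0]/np.linalg.norm(v1);v2=v2[0]/np.linalg.norm(v2)
    s=np.linalg.lstsq(np.c_[v1,-v2],o2-o1,rcond=None)[0];a=o1+s[0]*v1;b=o2+s[1]*v2
    return (a+b)/2,np.linalg.norm(a-b)
E
python3 - <<'E'
from h import *
np.set_printoptions(precision=4,suppress=True)
C={}
for n in("top","side"):
    z=np.load(n+"0.npz");p,d=z["p"],z["d"];P=cloud(n,d)
    hsv=cv2.cvtColor(p,cv2.COLOR_RGB2HSV)
    bench=P[(abs(P[...,2])<.03)][:,2];print(n,"bench z",np.median(bench))
    # roof
    m=((P[...,2]>.15)&(P[...,2]<.185)&(P[...,0]>.2)&(P[...,0]<.75)&(P[...,1]>.12)&(P[...,1]<.6)).astype(np.uint8)
    k,l,s,c=cv2.connectedComponentsWithStats(m);i=1+s[1:,4].argmax();Q=P[l==i]
    rr=cv2.minAreaRect(Q[:,:2].astype(np.float32));print("roof",rr,np.median(Q[:,2]))
    # button: above roof
    m=(P[...,2]>np.median(Q[:,2])+.008)&(P[...,2]<.24)&(cv2.dilate((l==i).astype(np.uint8),np.ones((25,25)))>0)&(abs(P[...,0]-rr[0][0])<.16)&(abs(P[...,1]-rr[0][1])<.13)
    dark=m&(hsv[...,2]<70);print("btn",P[m].mean(0),m.sum(),"dark",P[dark].mean(0),np.percentile(P[dark],[5,50,95],axis=0)[:,2],np.argwhere(dark).mean(0)[::-1])
    # cork
    cm=((hsv[...,0]>8)&(hsv[...,0]<22)&(hsv[...,1]>80)&(hsv[...,1]<190)&(hsv[...,2]>110)&(abs(P[...,2])<.04)).astype(np.uint8)
    cm=cv2.morphologyEx(cm,cv2.MORPH_OPEN,np.ones((5,5)))
    k,l,s,c=cv2.connectedComponentsWithStats(cm);i=1+s[1:,4].argmax();Q=P[l==i]
    print("cork",s[i],c[i],cv2.minAreaRect(Q[:,:2].astype(np.float32)),np.median(Q,axis=0)); C[n]=c[i]
    # other above-bench blobs
    m=((P[...,2]>.03)&(P[...,2]<.15)&(P[...,0]>.25)&(P[...,0]<.9)&(P[...,1]<.35)&(P[...,1]>-.5)).astype(np.uint8)
    k,l,s,c=cv2.connectedComponentsWithStats(m)
    for j in range(1,k):
        if s[j,4]>25:
            Q=P[l==j];print("blob",s[j],c[j],cv2.minEnclosingCircle(Q[:,:2].astype(np.float32)),Q[:,2].max(),np.median(Q,axis=0))
a=tri(C["top"],C["side"]);print("cork tri",a)
E
```

```text
top bench z 0.0008996956659635957
roof ((0.5473455786705017, 0.3546949028968811), (0.22214244306087494, 0.30086442828178406), 88.50858306884766) 0.17097547553657977
btn [0.4706 0.3167 0.1874] 204 dark [0.4706 0.3153 0.193 ] [0.1889 0.1934 0.1972] [162.4366 224.4789]
cork [ 294  155   45   43 1698] [316.4376 176.0289] ((0.64625084400177, -0.15640521049499512), (0.14308243989944458, 0.14520211517810822), 3.7812716960906982) [ 0.6454 -0.1567  0.0082]
blob [345 131  25  26 392] [356.2117 145.199 ] ((0.7365538477897644, -0.288786917924881), 0.03501714766025543) 0.14845119045650867 [ 0.7229 -0.2767  0.111 ]
blob [184 156  16  96 307] [192.7296 205.6352] ((0.5442613363265991, 0.255349338054657), 0.1505926102399826) 0.14957529512524315 [0.5201 0.2456 0.1235]
blob [196 172   5  22  37] [199.3784 181.7297] ((0.6250858306884766, 0.2454020082950592), 0.03735220059752464) 0.039744827562962826 [0.6269 0.238  0.0334]
blob [383 195  20  19 139] [393.2518 203.9712] ((0.5376571416854858, -0.4009660482406616), 0.029655596241354942) 0.0690260681373196 [ 0.5375 -0.4041  0.0563]
blob [346 200  19  19 113]
[... 1069 characters left out ...]
114  18  19 179] [227.6816 122.7263] ((0.5385909080505371, -0.4018915295600891), 0.030451949685811996) 0.06631943844138188 [ 0.5374 -0.4012  0.0507]
blob [238 141  17  20 178] [245.8708 150.0843] ((0.5222920775413513, -0.2778322398662567), 0.030034925788640976) 0.06728017876399028 [ 0.5223 -0.2813  0.0507]
blob [172 156  25  28 473] [184.5391 170.1564] ((0.7371166348457336, -0.2882084548473358), 0.0344868041574955) 0.1495521989061599 [ 0.7358 -0.2696  0.1072]
blob [292 258   7  10  59] [294.9661 262.4407] ((0.5407583713531494, 0.14262279868125916), 0.010472503490746021) 0.08863150762286565 [0.5422 0.1451 0.0795]
cork tri (array([ 0.6459, -0.1566,  0.0044]), np.float64(4.700324074148528e-05))
```

```bash
python3 - <<'E'
from h import *
a=np.load("top0.npz")["p"];b=np.load("side0.npz")["p"]
f=lambda p,u,v:cv2.resize(p[v-40:v+40,u-40:u+40],(400,400),interpolation=cv2.INTER_CUBIC)
save("crop0",cv2.resize(np.vstack([np.hstack([f(a,373,205),f(a,229,209)]),np.hstack([f(b,238,140),f(b,295,264)])]),(600,600)))
E
```

```text
(no output)
```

View pics/crop0.png

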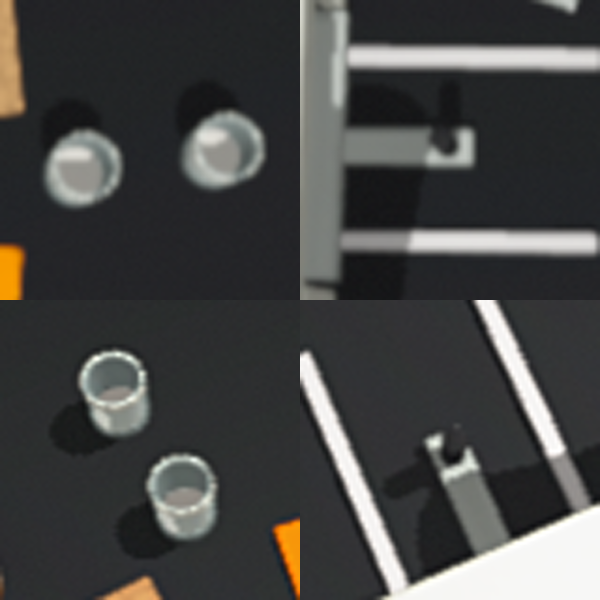

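The crop shows both jars upright and open and the knob near the end of the tongue, so the tray is about 11 mm ajar. First I'll rise and turn the tool so it closes along world x.

>>> jog_arm(plan="0 0 -0.5 0 0 1 -1;0 0 -0.5 0 0 1 -1;0 0 -0.5 0 0 1 -1;0 0 -0.5 0 0 1 -1;0 0 -0.5 0 0 1 -1;0 0 -0.5 0 0 1 -1;0 0 -0.5 0 0 1 -1;0 0 -0.5 0 0 0.95 -1;0 0 0 0 0 0 -1;0 0 0 0 0 0 -1")

```text
time_s: 1.1
tcp_pos: [0.2765, 0.5601, 0.2843]
ee_rot: [[0.005, -1.0, -0.001], [-1.0, -0.005, -0.001], [0.001, 0.001, -1.0]]
wrist_force: [-0.2, -0.2, 0.2]
gripper_width: 1.0
gripper_force: 0.0
```

>>> jog_arm(plan="0.8 -0.5 0 0 0 0 -1;0.8 -0.5 0 0 0 0 -1;0.8 -0.5 0 0 0 0 -1;0.8 -0.5 0 0 0 0 -1;0.8 -0.5 0 0 0 0 -1;0.8 -0.5 0 0 0 0 -1;0.8 -0.5 0 0 0 0 -1;0.8 -0.5 0 0 0 0 -1;0.8 -0.5 0 0 0 0 -1;0.8 -0.5 0 0 0 0 -1")

```text
time_s: 2.1
tcp_pos: [0.4025, 0.3586, 0.2845]
ee_rot: [[0.003, -1.0, -0.001], [-1.0, -0.003, -0.001], [0.001, 0.001, -1.0]]
wrist_force: [0.5, -0.3, -0.9]
gripper_width: 1.003
gripper_force: 0.0
```

>>> jog_arm(plan="0.9 -0.6 0 0 0 0 -1;0.9 -0.6 0 0 0 0 -1;0.9 -0.6 0 0 0 0 -1;0.9 -0.6 0 0 0 0 -1;0.9 -0.6 0 0 0 0 -1;0.9 -0.6 0 0 0 0 -1;0.9 -0.6 0 0 0 0 -1;0.9 -0.6 0 0 0 0 -1;0.9 -0.6 0 0 0 0 -1;0.5 0 0 0 0 0 -1")

```text
time_s: 3.1
tcp_pos: [0.5381, 0.1434, 0.2839]
ee_rot: [[0.0, -1.0, -0.002], [-1.0, -0.0, -0.001], [0.001, 0.002, -1.0]]
wrist_force: [0.1, 0.1, 0.5]
gripper_width: 0.999
gripper_force: 0.0
```

>>> jog_arm(plan="0 -0.1 1 0 0 0 -1;0 0 1 0 0 0 -1;0 0 1 0 0 0 -1;0 0 1 0 0 0 -1;0 0 1 0 0 0 -1;0 0 1 0 0 0 -1;0 0 1 0 0 0 -1;0 0 1 0 0 0 -1;0 0 1 0 0 0 -1;0 0 0.5 0 0 0 -1")

```text
time_s: 4.1
tcp_pos: [0.5379, 0.1447, 0.0454]
ee_rot: [[0.002, -1.0, -0.004], [-1.0, -0.002, -0.002], [0.002, 0.004, -1.0]]
wrist_force: [0.2, -0.4, -0.8]
gripper_width: 1.001
gripper_force: 0.0
```

>>> jog_arm(plan="0 0 0 0 0 0 -1;0 0 0 0 0 0 1;0 0 0 0 0 0 1;0 0 0 0 0 0 1;0 0 0 0 0 0 1;0 0 0 0 0 0 1;0 0 0 0 0 0 1;0 0 0 0 0 0 1;0 0 0 0 0 0 1;0 0 0 0 0 0 1")

```text
time_s: 5.1
tcp_pos: [0.5401, 0.1459, 0.0475]
ee_rot: [[0.002, -1.0, -0.0], [-1.0, -0.002, -0.0], [0.0, 0.0, -1.0]]
wrist_force: [-0.2, -0.2, 0.4]
gripper_width: 0.264
gripper_force: 0.0
```

>>> jog_arm(plan="0 0 0 0 0 0 1;0 0 0 0 0 0 1;0 0 0 0 0 0 1;0 0 0 0 0 0 1;0 0 0 0 0 0 1;0 0 0 0 0 0 1;0 0 0 0 0 0 1;0 0 0 0 0 0 1;0.05 0 0 0 0 0 1;0.1 0 0 0 0 0 1")

```text
time_s: 6.1
tcp_pos: [0.5401, 0.1421, 0.0476]
ee_rot: [[0.002, -1.0, 0.0], [-1.0, -0.002, 0.0], [-0.0, -0.0, -1.0]]
wrist_force: [-0.4, -0.0, 0.3]
gripper_width: 0.007
gripper_force: 0.0
```

```bash
python3 - <<'E'
from h import *
a,da=cap("top");b,db=cap("side");np.savez("t1",p=a,d=da);np.savez("s1",p=b,d=db)
f=lambda p,u,v:cv2.resize(p[v-50:v+50,u-60:u+60],(480,400),interpolation=cv2.INTER_CUBIC)
save("crop1",cv2.resize(np.hstack([f(a,229,209),f(b,295,264)]),(800,333)))
print(r.sense()["tcp_pos"])
E
```

```text
[0.53998346 0.1417605  0.04753056]
```

View pics/crop1.png

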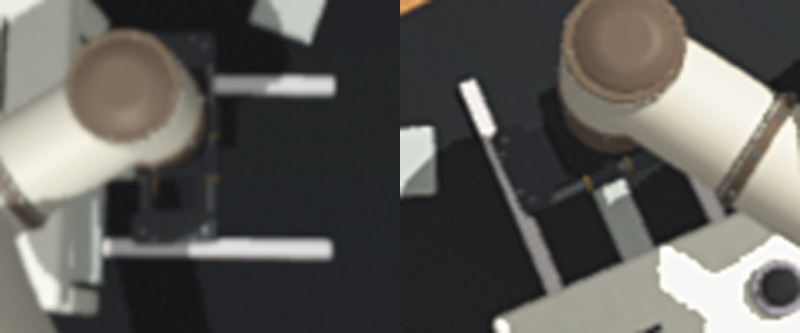

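>>> jog_arm(plan="0 0 0 0 0 0 -1;0 0 0 0 0 0 -1;0 0 0 0 0 0 -1;0 0 0 0 0 0 -1;0 0 0 0 0 0 -1;0 0 0 0 0 0 -1;0 0 0 0 0 0 -1;0 0 0 0 0 0 -1;0 0 0 0 0 0 -1;0 0 -1 0 0 0 -1")

```text
time_s: 7.2
tcp_pos: [0.5374, 0.1409, 0.0696]
ee_rot: [[0.001, -1.0, -0.007], [-1.0, -0.001, -0.003], [0.003, 0.007, -1.0]]
wrist_force: [-0.6, -0.3, -0.4]
gripper_width: 0.83
gripper_force: 0.0
```

>>> jog_arm(plan="0 0 -1 0 0 0 -1;0 0 -1 0 0 0 -1;0 0 -1 0 0 0 -1;0 0 -1 0 0 0 -1;1 0 -1 0 0 0 -1;1 0 0 0 0 0 -1;1 0 0 0 0 0 -1;1 0 0 0 0 0 -1;1 0 0 0 0 0 -1;1 0 0 0 0 0 -1")

```text
time_s: 8.2
tcp_pos: [0.5402, -0.0089, 0.1976]
ee_rot: [[0.002, -1.0, 0.0], [-1.0, -0.002, 0.0], [-0.0, -0.0, -1.0]]
wrist_force: [0.6, 0.1, -0.5]
gripper_width: 0.996
gripper_force: 0.0
```

```bash
python3 - <<'E'
from h import *
np.set_printoptions(precision=4,suppress=True)
im={}
for n in("top","side"):
    p,d=cap(n);im[n]=p;np.savez(n+"2",p=p,d=d);P,m=pts(n,d,(.5,.08,.05),(.58,.24,.1))
    k,l,s,c=cv2.connectedComponentsWithStats(m.astype(np.uint8))
    for j in range(1,k):
        if s[j,4]>15:
            Q=P[l==j];print(n,c[j],s[j],cv2.minEnclosingCircle(Q[:,:2].astype(np.float32)),Q[Q[:,2]>.073].mean(0),(Q[:,2]>.073).sum())
a,b=im["top"],im["side"]
f=lambda p,u,v:cv2.resize(p[v-25:v+25,u-30:u+30],(480,400),interpolation=cv2.INTER_CUBIC)
save("crop2",cv2.resize(np.hstack([f(a,225,207),f(b,298,264)]),(800,333)))
print(r.sense()["tcp_pos"])
E
```

```text
side [295.1  261.62] [292 258   7   8  50] ((0.540505588054657, 0.14244599640369415), 0.0107041597366333) [0.5406 0.1423 0.0808] 41
[ 0.54   -0.01    0.1975]
```

View pics/crop2.png

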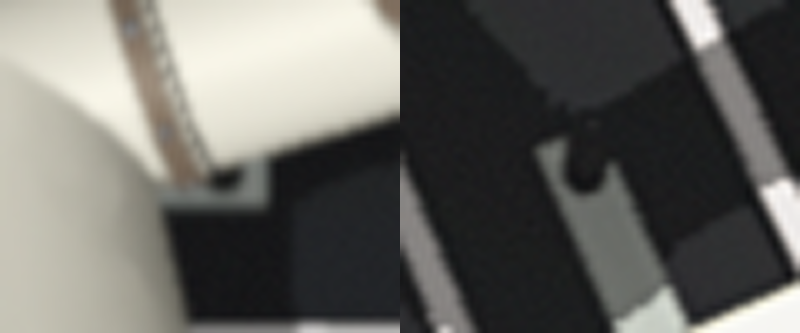

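The knob still stands at (0.541, 0.142), 81 mm high; in the side crop it shows at (585,160). I'll check the fingers' true place against the reported TCP using the depth clouds.

```bash
python3 - <<'E'
from h import *
np.set_printoptions(precision=3,suppress=True)
for f,n,lo,hi in(("t1","top",(.42,.06,.03),(.66,.2,.3)),("s1","side",(.42,.06,.03),(.66,.2,.3)),("top2","top",(.42,-.12,.1),(.66,.08,.4)),("side2","side",(.42,-.12,.1),(.66,.08,.4))):
    d=np.load(f+".npz")["d"];P,m=pts(n,d,lo,hi);Q=P[m]
    print(f,len(Q))
    for z in np.arange(lo[2],hi[2],.02):
        q=Q[(Q[:,2]>=z)&(Q[:,2]<z+.02)]
        if len(q)>8: print("  z%.2f n%d"%(z,len(q)),np.percentile(q[:,:2],[3,50,97],axis=0).ravel())
E
```

```text
t1 788
  z0.15 n21 [0.483 0.108 0.508 0.133 0.607 0.16 ]
  z0.17 n181 [0.455 0.106 0.515 0.113 0.605 0.177]
  z0.19 n485 [0.448 0.108 0.474 0.134 0.633 0.176]
  z0.25 n64 [0.505 0.106 0.57  0.111 0.591 0.134]
  z0.27 n12 [0.501 0.105 0.508 0.122 0.544 0.157]
  z0.29 n19 [0.501 0.103 0.516 0.112 0.544 0.144]
s1 854
  z0.15 n18 [0.515 0.17  0.556 0.178 0.604 0.179]
  z0.17 n143 [0.515 0.165 0.556 0.172 0.623 0.179]
  z0.19 n409 [0.59  0.108 0.614 0.143 0.634 0.175]
  z0.21 n10 [0.59  0.126 0.59  0.15  0.59  0.163]
  z0.23 n28 [0.541 0.125 0.589 0.147 0.59  0.178]
  z0.25 n209 [0.546 0.107 0.58  0.156 0.59  0.178]
  z0.27 n16 [0.54  0.134 0.57  0.166 0.579 0.181]
  z0.29 n20 [0.544 0.147 0.566 0.171 0.579 0.181]
top2 638
  z0.30 n9 [ 0.499 -0.041  0.521 -0.04   0.531  0.023]
  z0.32 n190 [ 0.477 -0.045  0.488 -0.014  0.524  0.028]
  z0.34 n438 [ 0.447 -0.042  0.465 -0.009  0.516  0.025]
side2 823
  z0.30 n30 [0.528 0.013 0.596 0.025 0.626 0.026]
  z0.32 n177 [ 0.518 -0.047  0.583  0.018  0.624  0.026]
  z0.34 n549 [ 0.536 -0.044  0.611 -0.004  0.633  0.023]
  z0.36 n25 [ 0.545 -0.031  0.59   0.001  0.59   0.013]
  z0.38 n41 [ 0.542 -0.032  0.583 -0.003  0.59   0.025]
```

Body centre matches the TCP in x and y. I'll retry 10 mm deeper.

>>> jog_arm(plan="-1 0 0 0 0 0 -1;-1 0 0 0 0 0 -1;-1 0 0 0 0 0 -1;-1 0 0 0 0 0 -1;-1 0 0 0 0 0 -1;-1 0 0 0 0 0 -1;-0.1 0 0 0 0 0 -1;0 0 0.7 0 0 0 -1;0 0 0.7 0 0 0 -1;0 0 0.7 0 0 0 -1")

```text
time_s: 9.3
tcp_pos: [0.5399, 0.1447, 0.1445]
ee_rot: [[0.002, -1.0, 0.0], [-1.0, -0.002, 0.0], [-0.0, -0.0, -1.0]]
wrist_force: [0.4, -0.2, -0.6]
gripper_width: 1.002
gripper_force: 0.0
```

>>> jog_arm(plan="0 0 0.7 0 0 0 -1;0 0 0.7 0 0 0 -1;0 0 0.7 0 0 0 -1;0 0 0.7 0 0 0 -1;0 0 0.7 0 0 0 -1;0 0 0.7 0 0 0 -1;0 0 0.1 0 0 0 -1;0 0 0 0 0 0 -1;0 0 0 0 0 0 -1;0 0 0 0 0 0 -1")

```text
time_s: 10.3
tcp_pos: [0.5408, 0.145, 0.0387]
ee_rot: [[0.002, -1.0, 0.002], [-1.0, -0.002, 0.001], [-0.001, -0.002, -1.0]]
wrist_force: [-0.9, -0.6, 0.6]
gripper_width: 1.003
gripper_force: 0.0
```

>>> jog_arm(plan="0 0 0 0 0 0 0;0 0 0 0 0 0 0;0 0 0 0 0 0 0;0 0 0 0 0 0 0;0 0 0 0 0 0 0;0 0 0 0 0 0 0.5;0 0 0 0 0 0 0.5;0 0 0 0 0 0 0.5;0 0 0 0 0 0 0.5;0 0 0 0 0 0 0.5")

```text
time_s: 11.3
tcp_pos: [0.5401, 0.1446, 0.0375]
ee_rot: [[0.002, -1.0, -0.0], [-1.0, -0.002, -0.0], [0.0, 0.0, -1.0]]
wrist_force: [0.8, -0.2, 0.2]
gripper_width: 0.266
gripper_force: 0.0
```

>>> jog_arm(plan="0 0 0 0 0 0 0.5;0 0 0 0 0 0 0.5;0 0 0 0 0 0 0.5;0 0 0 0 0 0 0.5;0 0 0 0 0 0 0.5;0 0 0 0 0 0 1;0 0 0 0 0 0 1;0 0 0 0 0 0 1;0 0 0 0 0 0 1;0 0 0 0 0 0 1")

```text
time_s: 12.3
tcp_pos: [0.54, 0.1446, 0.0375]
ee_rot: [[0.002, -1.0, -0.0], [-1.0, -0.002, -0.0], [0.0, 0.0, -1.0]]
wrist_force: [-1.5, -0.2, 0.3]
gripper_width: 0.228
gripper_force: 30.0
```

```bash
python3 - <<'E'
from h import *
print({k:r.sense()[k] for k in("gripper_width","gripper_force","tcp_pos","wrist_force","effort")})
p,d=cap("side")
save("s3",cv2.resize(p[210:310,230:370],(784,560),interpolation=cv2.INTER_CUBIC))
print(r.sense()["gripper_width"])
E
```

```text
{'gripper_width': 0.22775566715750062, 'gripper_force': 30.000058114528656, 'tcp_pos': array([0.54000192, 0.14460987, 0.03752219]), 'wrist_force': array([-1.54733159, -0.19761456,  0.34335674]), 'effort': array([-2.26145340e-01, -3.66071928e+01,  1.46511662e+01,  3.41373391e+00,
        1.56237306e-01,  1.03670443e-02])}
0.23250406628974393
```

View pics/s3.png

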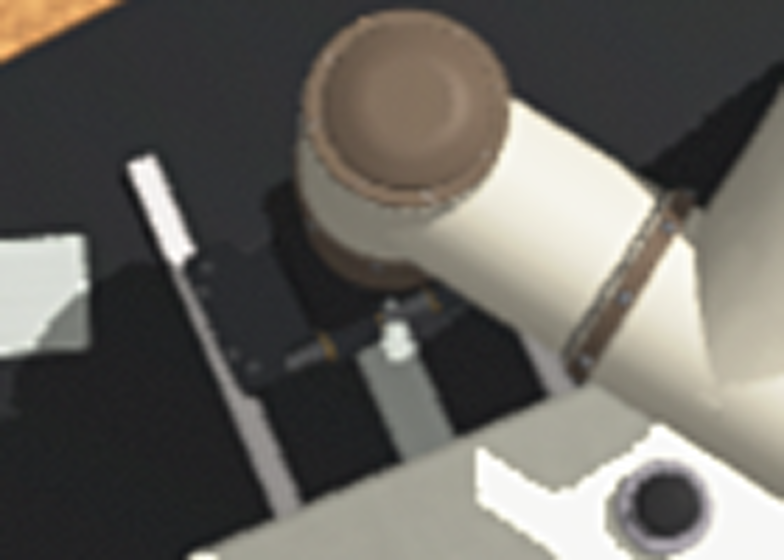

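Force is 30 N at 20 mm opening, so the knob is held. Now I'll pull gently.

>>> jog_arm(plan="0.1 0 0 0 0 0 1;0.2 0 0 0 0 0 1;0.3 0.01 0 0 0 0 1;0.3 0.01 0 0 0 0 1;0.3 0.01 0 0 0 0 1;0.3 0.01 0 0 0 0 1;0.3 0.01 0 0 0 0 1;0.3 0.01 0 0 0 0 1;0.2 0 0 0 0 0 1;0.1 0 0 0 0 0 1")

```text
time_s: 13.35
tcp_pos: [0.5382, 0.0837, 0.0375]
ee_rot: [[0.001, -1.0, -0.001], [-1.0, -0.001, -0.0], [0.0, 0.001, -1.0]]
wrist_force: [-4.3, 2.8, 3.2]
gripper_width: 0.227
gripper_force: 30.0
```

>>> jog_arm(plan="0.1 0.01 0 0 0 0 1;0.2 0.01 0 0 0 0 1;0.3 0.01 0 0 0 0 1;0.4 0.02 0 0 0 0 1;0.4 0.02 0 0 0 0 1;0.4 0.01 0 0 0 0 1;0.4 0.01 0 0 0 0 1;0.4 0.01 0 0 0 0 1;0.4 0.01 0 0 0 0 1;0.4 0.01 0 0 0 0 1")

```text
time_s: 14.35
tcp_pos: [0.5356, -0.0014, 0.0375]
ee_rot: [[0.002, -1.0, -0.001], [-1.0, -0.002, -0.0], [0.0, 0.001, -1.0]]
wrist_force: [-4.8, 3.3, 2.6]
gripper_width: 0.229
gripper_force: 30.0
```

>>> jog_arm(plan="0.4 0.01 0 0 0 0 1;0.4 0.01 0 0 0 0 1;0.4 0.01 0 0 0 0 1;0.4 0.01 0 0 0 0 1;0.4 0.01 0 0 0 0 1;0.3 0.01 0 0 0 0 1;0.2 0 0 0 0 0 1;0 0 0 0 0 0 1;0 0 0 0 0 0 1;0 0 0 0 0 0 1")

```text
time_s: 15.35
tcp_pos: [0.5336, -0.0639, 0.0375]
ee_rot: [[0.002, -1.0, -0.002], [-1.0, -0.002, -0.001], [0.001, 0.002, -1.0]]
wrist_force: [-4.9, -1.2, 2.9]
gripper_width: 0.228
gripper_force: 30.0
```

>>> jog_arm(plan="0 0 0 0 0 0 -1;0 0 0 0 0 0 -1;0 0 0 0 0 0 -1;0 0 0 0 0 0 -1;0 0 0 0 0 0 -1;0 0 0 0 0 0 -1;0 0 0 0 0 0 -1;0 0 0 0 0 0 -1;0 0 0 0 0 0 -1;0 0 0 0 0 0 -1")

```text
time_s: 16.35
tcp_pos: [0.5345, -0.0629, 0.0376]
ee_rot: [[0.002, -1.0, 0.0], [-1.0, -0.002, 0.0], [-0.0, -0.0, -1.0]]
wrist_force: [0.4, -0.7, 0.1]
gripper_width: 0.979
gripper_force: 0.0
```

>>> jog_arm(plan="0 0 -0.8 0 0 0 -1;0 0 -0.8 0 0 0 -1;0 0 -1 0 0 0 -1;0 0 -1 0 0 0 -1;0 0 -1 0 0 0 -1;0 0 -1 0 0 0 -1;0 0 -1 0 0 0 -1;0 0 -1 0 0 0 -1;0.5 0.5 -1 0 0 0 -1;0.5 0.5 0 0 0 0 -1")

```text
time_s: 17.35
tcp_pos: [0.5114, -0.0883, 0.2563]
ee_rot: [[0.003, -1.0, 0.008], [-1.0, -0.003, -0.0], [0.0, -0.008, -1.0]]
wrist_force: [-0.9, 0.3, -0.9]
gripper_width: 1.0
gripper_force: 0.0
```

```bash
cat > look.py <<'E'
from h import *
np.set_printoptions(precision=4,suppress=True)
def look(tag,view=None):
    im={}
    for n in("top","side"):
        p,d=cap(n);im[n]=p;np.savez(n+tag,p=p,d=d);P,m=pts(n,d,(.25,-.5,.045),(.85,.22,.13))
        k,l,s,c=cv2.connectedComponentsWithStats(m.astype(np.uint8))
        for j in range(1,k):
            if s[j,4]>15:
                Q=P[l==j];zm=np.percentile(Q[:,2],95);R=Q[Q[:,2]>zm-.02]
                cc,rad=cv2.minEnclosingCircle(R[:,:2].astype(np.float32));print(n,c[j].round(),s[j,4],"xy %.4f %.4f r%.4f z%.4f"%(*cc,rad,zm))
    return im
E
python3 - <<'E'
from look import *
print(r.sense()["tcp_pos"])
im=look("4");f=lambda p,u,v:cv2.resize(p[v-60:v+60,u-60:u+60],(400,400),interpolation=cv2.INTER_CUBIC)
save("crop4",np.hstack([f(im["top"],245,205),f(im["side"],290,250)]))
E
```

```text
[ 0.5114 -0.0883  0.2563]
top [356. 145.] 325 xy 0.7380 -0.2884 r0.0328 z0.1273
top [394. 204.] 99 xy 0.5382 -0.4008 r0.0300 z0.0638
top [356. 208.] 88 xy 0.5234 -0.2767 r0.0293 z0.0645
top [382. 284.] 152 xy 0.2576 -0.3464 r0.0489 z0.0642
side [300.  96.] 45 xy 0.2691 -0.3864 r0.0200 z0.0630
side [311. 114.] 22 xy 0.2631 -0.3053 r0.0140 z0.0623
side [228. 122.] 112 xy 0.5357 -0.4017 r0.0305 z0.0627
side [244. 143.] 22 xy 0.5182 -0.3020 r0.0138 z0.0648
side [185. 170.] 378 xy 0.7369 -0.2886 r0.0334 z0.1264
side [269. 203.] 57 xy 0.5343 -0.0662 r0.0112 z0.0839
side [299. 256.] 186 xy 0.5235 0.1325 r0.0303 z0.0940
```

View pics/crop4.png

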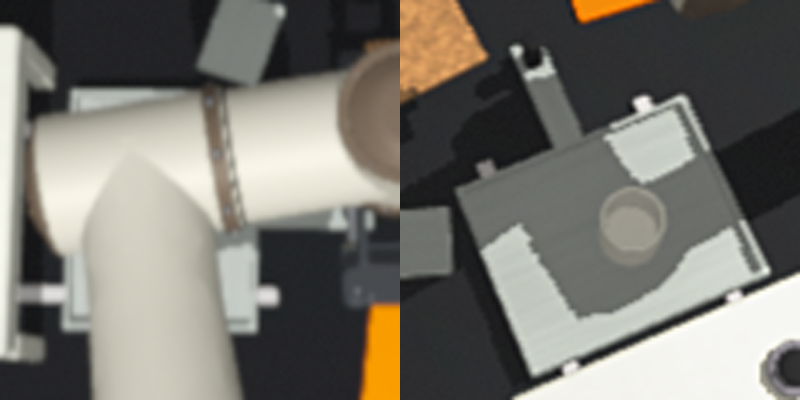

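The side crop shows the tray fully out, with the beaker at (633,225) about the middle of it. It measures (0.5235, 0.1325), top at 0.09.

>>> jog_arm(plan="-1 -0.1 0 0 0 0 -1;-1 -0.1 0 0 0 0 -1;-1 -0.1 0 0 0 0 -1;-1 -0.1 0 0 0 0 -1;-1 -0.1 0 0 0 0 -1;-1 0 0 0 0 0 -1;-1 0 0 0 0 0 -1;-1 0 0 0 0 0 -1;-0.8 0 0 0 0 0 -1;0 0 0 0 0 0 -1")

```text
time_s: 18.45
tcp_pos: [0.5211, 0.134, 0.251]
ee_rot: [[0.005, -1.0, -0.002], [-1.0, -0.005, -0.001], [0.001, 0.002, -1.0]]
wrist_force: [0.2, -0.6, 0.4]
gripper_width: 1.003
gripper_force: 0.0
```

```bash
python3 - <<'E'
from h import *
np.set_printoptions(precision=4,suppress=True)
s=r.sense();print(s["tcp_pos"],s["ee_rot"],s["joints"])
E
```

```text
[0.5211 0.134  0.251 ] [[ 0.0046 -1.     -0.0022]
 [-1.     -0.0046 -0.0006]
 [ 0.0006  0.0022 -1.    ]] [ 31.6684  11.2489  -5.2269  -0.037  -73.6524 -31.3932]
```

>>> jog_arm(plan="0.05 -0.1 1 0 0 0 -1;0 0 1 0 0 0 -1;0 0 1 0 0 0 -1;0 0 1 0 0 0 -1;0 0 1 0 0 0 -1;0 0 1 0 0 0 -1;0 0 0.8 0 0 0 -1;0 0 0.7 0 0 0 -1;0 0 0.4 0 0 0 -1;0 0 0.2 0 0 0 -1")

```text
time_s: 19.45
tcp_pos: [0.5234, 0.13, 0.0488]
ee_rot: [[0.001, -1.0, -0.002], [-1.0, -0.001, -0.001], [0.001, 0.002, -1.0]]
wrist_force: [-0.4, -0.2, 0.4]
gripper_width: 0.999
gripper_force: 0.0
```

>>> jog_arm(plan="0 0 0 0 0 0 -0.1;0 0 0 0 0 0 0.2;0 0 0 0 0 0 0.4;0 0 0 0 0 0 0.4;0 0 0 0 0 0 0.6;0 0 0 0 0 0 0.6;0 0 0 0 0 0 1;0 0 0 0 0 0 1;0 0 0 0 0 0 1;0 0 0 0 0 0 1")

```text
time_s: 20.45
tcp_pos: [0.5242, 0.1309, 0.0506]
ee_rot: [[0.002, -1.0, 0.0], [-1.0, -0.002, 0.0], [-0.0, -0.0, -1.0]]
wrist_force: [-3.6, 0.6, 5.5]
gripper_width: 0.66
gripper_force: 30.0
```

>>> jog_arm(plan="0 0 -0.1 0 0 0 1;0 0 -0.3 0 0 0 1;0 0 -0.5 0 0 0 1;0 0 -0.6 0 0 0 1;0 0 -0.6 0 0 0 1;0 0 -0.6 0 0 0 1;0 0 -0.6 0 0 0 1;0 0 -0.6 0 0 0 1;0 0 -0.4 0 0 0 1;0 0 -0.2 0 0 0 1")

```text
time_s: 21.45
tcp_pos: [0.5246, 0.1311, 0.1641]
ee_rot: [[0.002, -1.0, 0.002], [-1.0, -0.002, 0.001], [-0.001, -0.002, -1.0]]
wrist_force: [0.4, 1.0, -1.4]
gripper_width: 0.664
gripper_force: 30.0
```

>>> jog_arm(plan="0.3 -0.1 0 0 0 0 1;0.6 -0.2 0 0 0 0 1;0.7 -0.3 0 0 0 0 1;0.7 -0.3 0 0 0 0 1;0.7 -0.3 0 0 0 0 1;0.7 -0.3 0 0 0 0 1;0.7 -0.3 0 0 0 0 1;0.7 -0.3 0 0 0 0 1;0.7 -0.3 0 0 0 0 1;0.7 -0.3 0 0 0 0 1")

```text
time_s: 22.45
tcp_pos: [0.5916, -0.0337, 0.1613]
ee_rot: [[0.001, -1.0, -0.002], [-1.0, -0.001, -0.0], [0.0, 0.002, -1.0]]
wrist_force: [-0.8, -0.2, -0.8]
gripper_width: 0.659
gripper_force: 30.0
```

>>> jog_arm(plan="0.7 -0.3 0 0 0 0 1;0.7 -0.3 0 0 0 0 1;0.7 -0.3 0 0 0 0 1;0.7 -0.3 0 0 0 0 1;0.7 -0.3 0 0 0 0 1;0.7 -0.3 0 0 0 0 1;0.5 -0.3 0 0 0 0 1;0.2 -0.1 0 0 0 0 1;0 0 0 0 0 0 1;0 0 0 0 0 0 1")

```text
time_s: 23.45
tcp_pos: [0.647, -0.1535, 0.1624]
ee_rot: [[0.002, -1.0, -0.0], [-1.0, -0.002, 0.0], [-0.0, 0.0, -1.0]]
wrist_force: [-0.4, -0.3, -1.6]
gripper_width: 0.658
gripper_force: 30.0
```

>>> jog_arm(plan="0.1 0 0.3 0 0 0 1;0 0 0.6 0 0 0 1;0 0 0.8 0 0 0 1;0 0 0.8 0 0 0 1;0 0 0.8 0 0 0 1;0 0 0.7 0 0 0 1;0 0 0.4 0 0 0 1;0 0 0.2 0 0 0 1;0 0 0.1 0 0 0 1;0 0 0 0 0 0 1")

```text
time_s: 24.45
tcp_pos: [0.6475, -0.1563, 0.0455]
ee_rot: [[0.002, -1.0, 0.001], [-1.0, -0.002, -0.0], [0.0, -0.001, -1.0]]
wrist_force: [0.5, -0.6, -0.5]
gripper_width: 0.657
gripper_force: 30.0
```

>>> jog_arm(plan="0 0 0.1 0 0 0 1;0 0 0.05 0 0 0 1;0 0 0.05 0 0 0 1;0 0 0.05 0 0 0 1;0 0 0 0 0 0 1;0 0 0 0 0 0 1;0 0 0 0 0 0 1;0 0 0 0 0 0 1;0 0 0 0 0 0 1;0 0 0 0 0 0 1")

```text
time_s: 25.45
tcp_pos: [0.6472, -0.1564, 0.0388]
ee_rot: [[0.002, -1.0, 0.0], [-1.0, -0.002, -0.0], [0.0, -0.0, -1.0]]
wrist_force: [0.3, 0.3, -0.9]
gripper_width: 0.654
gripper_force: 30.0
```

>>> jog_arm(plan="0 0 0.03 0 0 0 1;0 0 0.03 0 0 0 1;0 0 0 0 0 0 1;0 0 0 0 0 0 1;0 0 0 0 0 0 1;0 0 0 0 0 0 1;0 0 0 0 0 0 1;0 0 0 0 0 0 1;0 0 0 0 0 0 1;0 0 0 0 0 0 1")

```text
time_s: 26.45
tcp_pos: [0.6473, -0.1566, 0.0387]
ee_rot: [[0.002, -1.0, 0.001], [-1.0, -0.002, -0.001], [0.001, -0.001, -1.0]]
wrist_force: [-1.4, -0.0, 5.1]
gripper_width: 0.661
gripper_force: 30.0
```

>>> jog_arm(plan="0 0 0 0 0 0 -1;0 0 0 0 0 0 -1;0 0 0 0 0 0 -1;0 0 0 0 0 0 -1;0 0 0 0 0 0 -1;0 0 0 0 0 0 -1;0 0 0 0 0 0 -1;0 0 -0.2 0 0 0 -1;0 0 -0.5 0 0 0 -1;0 0 -0.8 0 0 0 -1")

```text
time_s: 27.45
tcp_pos: [0.6465, -0.1564, 0.0749]
ee_rot: [[0.002, -1.0, -0.002], [-1.0, -0.002, 0.0], [-0.0, 0.002, -1.0]]
wrist_force: [0.1, -0.0, -0.7]
gripper_width: 1.0
gripper_force: 0.0
```

>>> jog_arm(plan="0 0 -0.8 0 0 0 -1;0 0 -0.8 0 0 0 -1;0 0 -0.8 0 0 0 -1;0 0 -0.8 0 0 0 -1;0 0.8 -0.4 0 0 0 -1;0 0.8 0 0 0 0 -1;0 0.8 0 0 0 0 -1;0 0.8 0 0 0 0 -1;0 0.8 0 0 0 0 -1;0 0.8 0 0 0 0 -1")

```text
time_s: 28.45
tcp_pos: [0.5267, -0.1567, 0.1662]
ee_rot: [[0.002, -1.0, 0.002], [-1.0, -0.002, -0.0], [0.0, -0.002, -1.0]]
wrist_force: [0.8, 0.3, 0.2]
gripper_width: 1.001
gripper_force: 0.0
```

```bash
python3 - <<'E'
from look import *
s=r.sense();print(s["tcp_pos"],s["joints"]);look("5")
E
```

```text
[ 0.5267 -0.1567  0.1662] [  0.3422  15.4931 -12.0168   0.0153 -62.3756  -0.2322]
top [356. 145.] 324 xy 0.7382 -0.2887 r0.0329 z0.1270
top [394. 204.] 98 xy 0.5385 -0.4011 r0.0293 z0.0649
top [356. 209.] 87 xy 0.5244 -0.2760 r0.0294 z0.0644
top [290. 206.] 43 xy 0.5343 -0.0643 r0.0107 z0.0847
top [382. 284.] 151 xy 0.2594 -0.3458 r0.0489 z0.0648
side [301. 106.] 133 xy 0.2621 -0.3483 r0.0490 z0.0636
side [227. 122.] 108 xy 0.5367 -0.4023 r0.0299 z0.0635
side [185. 170.] 375 xy 0.7375 -0.2893 r0.0331 z0.1265
side [226. 194.] 189 xy 0.6467 -0.1542 r0.0308 z0.0813
side [269. 203.] 55 xy 0.5347 -0.0653 r0.0112 z0.0840
```

Beaker stands at (0.647,-0.154) on the cork. Next is jar A at (0.524,-0.2765).

>>> jog_arm(plan="0.8 0.1 0 0 0 0 -1;0.8 0 0 0 0 0 -1;0.8 0 0 0 0 0 -1;0.8 0 0 0 0 0 -1;0.8 0 0 0 0 0 -1;0.8 0 0 0 0 0 -1;0 0 0 0 0 0 -1;0 0 0.4 0 0 0 -1;0 0 0.8 0 0 0 -1;0 0 0.8 0 0 0 -1")

```text
time_s: 29.55
tcp_pos: [0.5253, -0.2758, 0.1143]
ee_rot: [[0.003, -1.0, 0.001], [-1.0, -0.003, 0.0], [-0.0, -0.001, -1.0]]
wrist_force: [0.4, 0.5, -0.4]
gripper_width: 1.002
gripper_force: 0.0
```

>>> jog_arm(plan="0 0 0.8 0 0 0 -1;0 0 0.8 0 0 0 -1;0 0 0.8 0 0 0 -1;0 0 0.6 0 0 0 -1;0 0 0.4 0 0 0 -1;0 0 0.2 0 0 0 -1;0 0 0 0 0 0 -1;0 0 0 0 0 0 -1;0 0 0 0 0 0 -1;0 0 0 0 0 0 -1")

```text
time_s: 30.55
tcp_pos: [0.5254, -0.2768, 0.0256]
ee_rot: [[0.002, -1.0, 0.001], [-1.0, -0.002, -0.0], [0.0, -0.001, -1.0]]
wrist_force: [-0.4, -0.7, 0.4]
gripper_width: 1.0
gripper_force: 0.0
```

>>> jog_arm(plan="0 0 0 0 0 0 -0.1;0 0 0 0 0 0 0.2;0 0 0 0 0 0 0.4;0 0 0 0 0 0 0.4;0 0 0 0 0 0 0.6;0 0 0 0 0 0 0.6;0 0 0 0 0 0 1;0 0 0 0 0 0 1;0 0 0 0 0 0 1;0 0 0 0 0 0 1")

```text
time_s: 31.55
tcp_pos: [0.5249, -0.2766, 0.0248]
ee_rot: [[0.002, -1.0, -0.0], [-1.0, -0.002, 0.0], [-0.0, 0.0, -1.0]]
wrist_force: [-0.3, 0.4, -0.8]
gripper_width: 0.173
gripper_force: 0.0
```

```bash
python3 - <<'E'
from look import *
s=r.sense();print(s["tcp_pos"],s["gripper_width"],s["gripper_force"]);im=look("6")
f=lambda p,u,v:cv2.resize(p[v-50:v+50,u-50:u+50],(400,400),interpolation=cv2.INTER_CUBIC)
save("crop6",np.hstack([f(im["top"],360,205),f(im["side"],245,145)]))
E
```

```text
[ 0.5249 -0.2766  0.0248] 0.17252600354190697 0.0
top [356. 145.] 316 xy 0.7376 -0.2882 r0.0326 z0.1272
top [318. 164.] 18 xy 0.6708 -0.1569 r0.0167 z0.0817
top [396. 205.] 70 xy 0.5370 -0.4023 r0.0294 z0.0641
top [290. 206.] 35 xy 0.5341 -0.0647 r0.0106 z0.0851
top [382. 284.] 157 xy 0.2595 -0.3466 r0.0490 z0.0651
side [222. 120.] 34 xy 0.5474 -0.4080 r0.0241 z0.0634
side [185. 170.] 382 xy 0.7375 -0.2893 r0.0325 z0.1270
side [226. 194.] 188 xy 0.6471 -0.1541 r0.0304 z0.0819
side [269. 203.] 57 xy 0.5344 -0.0658 r0.0111 z0.0820
```

View pics/crop6.png

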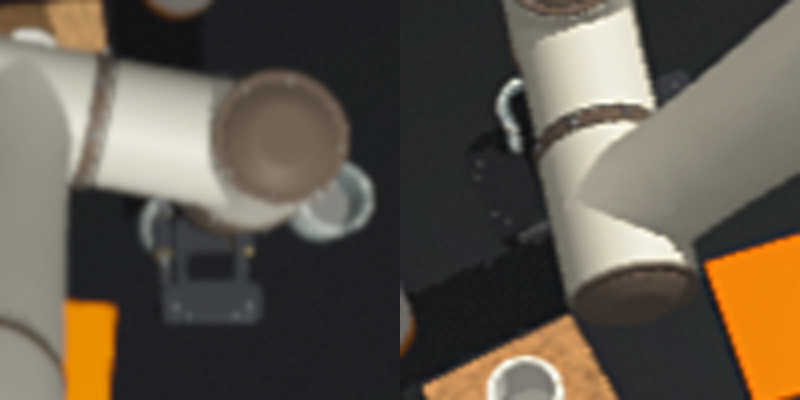

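In the crop, jar A's edge is still in place at (150,225), so the fingers probably closed above it. All the failed grasps were shallow, so I suspect the fingertips sit higher than the reported TCP. I'll check in the depth data.

```bash
python3 - <<'E'
from h import *
np.set_printoptions(precision=3,suppress=True)
for f,tcp in(("side5",(.5267,-.1567,.1662)),("top5",(.5267,-.1567,.1662)),("side6",(.5249,-.2766,.0248)),("top6",(.5249,-.2766,.0248)),("side4",(.5114,-.0883,.2563)),("top4",(.5114,-.0883,.2563)),("side0",(.2765,.5598,.1841)),("top0",(.2765,.5598,.1841))):
    n=f[:-1];t=np.array(tcp);P,m=pts(n,np.load(f+".npz")["d"],t+[-.12,-.06,-.02],t+[.12,.06,.17])
    if n[-1]=="0" or f[-1]=="0": P,m=pts(n,np.load(f+".npz")["d"],t+[-.12,-.12,-.02],t+[.12,.12,.17])
    Q=P[m]-t; print(f,len(Q))
    h,e=np.histogram(Q[:,2],bins=np.arange(-.02,.17,.01));print("  ",[(round(float(a),2),int(b)) for a,b in zip(e,h) if b])
    q=Q[(Q[:,2]<.1)&(Q[:,2]>-.012)];print(q[np.argsort(q[:,2])][:8])
E
```

```text
side5 645
   [(0.03, 1), (0.04, 3), (0.05, 2), (0.1, 1), (0.11, 15), (0.12, 77), (0.13, 60), (0.14, 191), (0.15, 267)]
[[0.047 0.01  0.039]
 [0.043 0.01  0.043]
 [0.049 0.008 0.045]
 [0.046 0.01  0.045]
 [0.043 0.011 0.052]
 [0.046 0.011 0.054]]
top5 652
   [(0.11, 4), (0.12, 82), (0.13, 111), (0.14, 185), (0.15, 270)]
[]
side6 527
   [(-0.02, 134), (0.11, 3), (0.12, 23), (0.13, 5), (0.14, 153), (0.15, 205)]
[[ 0.069  0.053 -0.012]
 [ 0.102  0.054 -0.012]
 [ 0.104  0.057 -0.012]
 [ 0.061  0.053 -0.012]
 [ 0.108  0.059 -0.011]
 [ 0.105  0.053 -0.011]
 [ 0.09   0.052 -0.011]
 [-0.096  0.056 -0.011]]
top6 672
   [(-0.02, 97), (-0.01, 8), (0.0, 3), (0.01, 5), (0.02, 1), (0.03, 9), (0.11, 6), (0.12, 95), (0.13, 78), (0.14, 168), (0.15, 201)]
[[ 0.001  0.028 -0.011]
 [-0.027 -0.008 -0.01 ]
 [ 0.004  0.028 -0.009]
 [-0.017  0.022 -0.009]
 [-0.013  0.026 -0.006]
 [-0.003  0.029 -0.005]
 [ 0.009  0.026 -0.001]
 [-0.011  0.026 -0.   ]]
side4 866
   [(0.03, 4), (0.04, 5), (0.1, 3), (0.11, 27), (0.12, 129), (0.13, 57), (0.14, 385), (0.15, 219)]
[[ 0.046  0.009  0.036]
 [ 0.042  0.007  0.036]
 [ 
[... 194 characters left out ...]
14, 253), (0.15, 259)]
[]
side0 2284
   [(0.03, 3), (0.04, 13), (0.05, 12), (0.06, 10), (0.07, 2), (0.08, 12), (0.09, 2), (0.1, 1), (0.11, 58), (0.12, 295), (0.13, 290), (0.14, 591), (0.15, 945)]
[[-0.012 -0.046  0.038]
 [-0.011 -0.044  0.038]
 [ 0.03   0.039  0.039]
 [ 0.027  0.038  0.04 ]
 [-0.015 -0.053  0.042]
 [ 0.027  0.036  0.042]
 [-0.013 -0.051  0.043]
 [ 0.029  0.039  0.044]]
top0 1271
   [(0.04, 3), (0.05, 4), (0.06, 4), (0.07, 3), (0.08, 5), (0.1, 6), (0.11, 56), (0.12, 166), (0.13, 171), (0.14, 312), (0.15, 514)]
[[0.02  0.04  0.041]
 [0.023 0.041 0.043]
 [0.02  0.04  0.045]
 [0.023 0.04  0.051]
 [0.021 0.039 0.053]
 [0.026 0.039 0.059]
 [0.024 0.038 0.06 ]
 [0.024 0.04  0.062]]
```

Confirmed: the true finger ends lie about 36 mm above the reported TCP, which explains the empty closures. I'll open and go down 35 mm.

>>> jog_arm(plan="0 0 0 0 0 0 -1;0 0 0 0 0 0 -1;0 0 0 0 0 0 -1;0 0 0 0 0 0 -1;0 0 0 0 0 0 -1;0 0 0 0 0 0 -1;0 0 0 0 0 0 -1;0 0 0 0 0 0 -1;0 0 0 0 0 0 -1;0 0 0 0 0 0 -1")

```text
time_s: 32.65
tcp_pos: [0.5249, -0.2766, 0.0248]
ee_rot: [[0.002, -1.0, -0.0], [-1.0, -0.002, 0.0], [-0.0, 0.0, -1.0]]
wrist_force: [-0.2, -0.4, -0.2]
gripper_width: 0.907
gripper_force: 0.0
```

>>> jog_arm(plan="0 0.04 0.3 0 0 0 -1;0 0 0.3 0 0 0 -1;0 0 0.2 0 0 0 -1;0 0 0.2 0 0 0 -1;0 0 0.2 0 0 0 -1;0 0 0.2 0 0 0 -1;0 0 0 0 0 0 -1;0 0 0 0 0 0 -1;0 0 0 0 0 0 -1;0 0 0 0 0 0 -1")

```text
time_s: 33.65
tcp_pos: [0.5241, -0.2767, -0.0099]
ee_rot: [[0.002, -1.0, 0.001], [-1.0, -0.002, -0.0], [0.0, -0.001, -1.0]]
wrist_force: [-0.2, -1.4, -0.1]
gripper_width: 1.004
gripper_force: 0.0
```

>>> jog_arm(plan="0 0 0 0 0 0 -0.1;0 0 0 0 0 0 0;0 0 0 0 0 0 0.1;0 0 0 0 0 0 0.1;0 0 0 0 0 0 0.2;0 0 0 0 0 0 0.2;0 0 0 0 0 0 1;0 0 0 0 0 0 1;0 0 0 0 0 0 1;0 0 0 0 0 0 1")

```text
time_s: 34.65
tcp_pos: [0.5237, -0.2766, -0.0102]
ee_rot: [[0.002, -1.0, -0.0], [-1.0, -0.002, 0.0], [-0.0, 0.0, -1.0]]
wrist_force: [-1.1, 0.7, 0.5]
gripper_width: 0.634
gripper_force: 30.0
```

>>> jog_arm(plan="0 0 -0.1 0 0 0 1;0 0 -0.3 0 0 0 1;0 0 -0.6 0 0 0 1;0 0 -0.7 0 0 0 1;0 0 -0.8 0 0 0 1;0 0 -0.8 0 0 0 1;0 0 -0.8 0 0 0 1;0 0 -0.7 0 0 0 1;-0.2 0 -0.3 0 0 0 1;-0.5 0 0 0 0 0 1")

```text
time_s: 35.65
tcp_pos: [0.5246, -0.2593, 0.1186]
ee_rot: [[0.001, -1.0, 0.003], [-1.0, -0.001, -0.001], [0.001, -0.003, -1.0]]
wrist_force: [0.4, 0.1, -0.8]
gripper_width: 0.633
gripper_force: 30.0
```

>>> jog_arm(plan="-0.8 0.1 0 0 0 0 1;-0.8 0.1 0 0 0 0 1;-0.8 0.1 0 0 0 0 1;-0.8 0.1 0 0 0 0 1;-0.8 0.1 0 0 0 0 1;-0.8 0.1 0 0 0 0 1;-0.8 0.1 0 0 0 0 1;-0.8 0.1 0 0 0 0 1;-0.8 0.1 0 0 0 0 1;-0.8 0.1 0 0 0 0 1")

```text
time_s: 36.65
tcp_pos: [0.4971, -0.0577, 0.1161]
ee_rot: [[0.002, -1.0, -0.002], [-1.0, -0.002, 0.0], [-0.0, 0.002, -1.0]]
wrist_force: [-0.0, -0.4, -1.6]
gripper_width: 0.63
gripper_force: 30.0
```

>>> jog_arm(plan="-0.8 0.1 0 0 0 0 1;-0.8 0.1 0 0 0 0 1;-0.8 0.1 0 0 0 0 1;-0.8 0.1 0 0 0 0 1;-0.8 0.1 0 0 0 0 1;-0.8 0.1 0 0 0 0 1;-0.8 0.1 0 0 0 0 1;-0.8 0.1 0 0 0 0 1;-0.6 0 0 0 0 0 1;-0.3 0 0 0 0 0 1")

```text
time_s: 37.65
tcp_pos: [0.4774, 0.1245, 0.1167]
ee_rot: [[0.004, -1.0, -0.001], [-1.0, -0.004, -0.0], [0.0, 0.001, -1.0]]
wrist_force: [0.2, -0.6, -0.4]
gripper_width: 0.631
gripper_force: 30.0
```

>>> jog_arm(plan="0 -0.08 0.3 0 0 0 1;0 0 0.6 0 0 0 1;0 0 0.8 0 0 0 1;0 0 0.8 0 0 0 1;0 0 0.7 0 0 0 1;0 0 0.5 0 0 0 1;0 0 0.3 0 0 0 1;0 0 0.1 0 0 0 1;0 0 0 0 0 0 1;0 0 0 0 0 0 1")

```text
time_s: 38.65
tcp_pos: [0.4806, 0.1234, 0.0153]
ee_rot: [[0.002, -1.0, 0.001], [-1.0, -0.002, 0.001], [-0.001, -0.001, -1.0]]
wrist_force: [0.8, 0.4, -0.9]
gripper_width: 0.637
gripper_force: 30.0
```

>>> jog_arm(plan="0 0 0.05 0 0 0 1;0 0 0.04 0 0 0 1;0 0 0.04 0 0 0 1;0 0 0.03 0 0 0 1;0 0 0 0 0 0 1;0 0 0 0 0 0 1;0 0 0 0 0 0 1;0 0 0 0 0 0 1;0 0 0 0 0 0 1;0 0 0 0 0 0 1")

```text
time_s: 39.65
tcp_pos: [0.4801, 0.1232, 0.0108]
ee_rot: [[0.002, -1.0, 0.0], [-1.0, -0.002, 0.0], [-0.0, -0.0, -1.0]]
wrist_force: [0.5, -0.4, -1.2]
gripper_width: 0.633
gripper_force: 30.0
```

>>> jog_arm(plan="0 0 0.03 0 0 0 1;0 0 0.03 0 0 0 1;0 0 0 0 0 0 1;0 0 0 0 0 0 1;0 0 0 0 0 0 1;0 0 0 0 0 0 1;0 0 0 0 0 0 1;0 0 0 0 0 0 1;0 0 0 0 0 0 1;0 0 0 0 0 0 1")

```text
time_s: 40.65
tcp_pos: [0.4802, 0.1233, 0.0097]
ee_rot: [[0.002, -1.0, 0.0], [-1.0, -0.002, -0.0], [0.0, -0.0, -1.0]]
wrist_force: [-1.9, 0.8, 6.0]
gripper_width: 0.635
gripper_force: 30.0
```

Contact. Release, rise, and head back.

>>> jog_arm(plan="0 0 0 0 0 0 -1;0 0 0 0 0 0 -1;0 0 0 0 0 0 -1;0 0 0 0 0 0 -1;0 0 0 0 0 0 -1;0 0 0 0 0 0 -1;0 0 0 0 0 0 -1;0 0 -0.2 0 0 0 -1;0 0 -0.5 0 0 0 -1;0 0 -0.8 0 0 0 -1")

```text
time_s: 41.65
tcp_pos: [0.4792, 0.1228, 0.0466]
ee_rot: [[0.002, -1.0, -0.002], [-1.0, -0.002, -0.001], [0.001, 0.002, -1.0]]
wrist_force: [-0.6, -0.1, -0.1]
gripper_width: 0.996
gripper_force: 0.0
```

>>> jog_arm(plan="0 0 -0.8 0 0 0 -1;0 0 -0.8 0 0 0 -1;0 0 -0.8 0 0 0 -1;0.4 0 -0.4 0 0 0 -1;1 -0.1 0 0 0 0 -1;1 -0.1 0 0 0 0 -1;1 -0.1 0 0 0 0 -1;1 -0.1 0 0 0 0 -1;1 -0.1 0 0 0 0 -1;1 -0.1 0 0 0 0 -1")

```text
time_s: 42.65
tcp_pos: [0.4948, -0.0383, 0.1165]
ee_rot: [[0.002, -1.0, -0.001], [-1.0, -0.002, -0.0], [0.0, 0.001, -1.0]]
wrist_force: [-0.0, 0.8, 0.5]
gripper_width: 1.0
gripper_force: 0.0
```

>>> jog_arm(plan="1 -0.2 0 0 0 0 -1;1 -0.2 0 0 0 0 -1;1 -0.2 0 0 0 0 -1;1 -0.2 0 0 0 0 -1;1 -0.2 0 0 0 0 -1;1 -0.2 0 0 0 0 -1;0.6 0 0 0 0 0 -1;0 0 0 0 0 0 -1;0 0 0 0 0 0 -1;0 0 0 0 0 0 -1")

```text
time_s: 43.65
tcp_pos: [0.5254, -0.201, 0.1168]
ee_rot: [[0.003, -1.0, -0.0], [-1.0, -0.003, 0.0], [-0.0, 0.0, -1.0]]
wrist_force: [-0.5, 0.4, -0.4]
gripper_width: 1.004
gripper_force: 0.0
```

```bash
python3 - <<'E'
from look import *
s=r.sense();print(s["tcp_pos"]);im=look("7")
E
```

```text
[ 0.5254 -0.201   0.1168]
top [356. 145.] 324 xy 0.7371 -0.2883 r0.0329 z0.1278
top [318. 165.] 46 xy 0.6614 -0.1546 r0.0245 z0.0815
top [394. 204.] 102 xy 0.5379 -0.4010 r0.0293 z0.0651
top [232. 223.] 105 xy 0.4808 0.1233 r0.0287 z0.0854
top [383. 284.] 150 xy 0.2582 -0.3467 r0.0484 z0.0646
side [298. 100.] 86 xy 0.2756 -0.3630 r0.0404 z0.0648
side [224. 121.] 69 xy 0.5414 -0.4056 r0.0312 z0.0626
side [185. 170.] 381 xy 0.7376 -0.2877 r0.0330 z0.1265
side [226. 194.] 193 xy 0.6466 -0.1542 r0.0309 z0.0818
side [269. 203.] 57 xy 0.5344 -0.0656 r0.0113 z0.0839
side [310. 247.] 151 xy 0.4801 0.1214 r0.0290 z0.0828
```

>>> jog_arm(plan="1 -0.1 0 0 0 0 -1;1 -0.1 0 0 0 0 -1;1 -0.1 0 0 0 0 -1;1 -0.1 0 0 0 0 -1;1 -0.1 0 0 0 0 -1;1 0 0 0 0 0 -1;1 0 0 0 0 0 -1;0.7 0 0 0 0 0 -1;0.3 0 0 0 0 0 -1;0 0 0 0 0 0 -1")

```text
time_s: 44.75
tcp_pos: [0.5386, -0.4018, 0.1165]
ee_rot: [[0.001, -1.0, -0.0], [-1.0, -0.001, 0.0], [-0.0, 0.0, -1.0]]
wrist_force: [0.3, 0.3, -0.4]
gripper_width: 0.997
gripper_force: 0.0
```

>>> jog_arm(plan="0 0 0.3 0 0 0 -1;0 0 0.6 0 0 0 -1;0 0 0.8 0 0 0 -1;0 0 0.8 0 0 0 -1;0 0 0.8 0 0 0 -1;0 0 0.8 0 0 0 -1;0 0 0.5 0 0 0 -1;0 0 0.3 0 0 0 -1;0 0 0.15 0 0 0 -1;0 0 0 0 0 0 -1")

```text
time_s: 45.75
tcp_pos: [0.5388, -0.4015, -0.0094]
ee_rot: [[0.002, -1.0, 0.0], [-1.0, -0.002, -0.0], [0.0, -0.0, -1.0]]
wrist_force: [0.5, -0.5, -0.3]
gripper_width: 0.997
gripper_force: 0.0
```

>>> jog_arm(plan="0 0 0 0 0 0 -0.1;0 0 0 0 0 0 0;0 0 0 0 0 0 0.1;0 0 0 0 0 0 0.1;0 0 0 0 0 0 0.2;0 0 0 0 0 0 0.2;0 0 0 0 0 0 1;0 0 0 0 0 0 1;0 0 0 0 0 0 1;0 0 0 0 0 0 1")

```text
time_s: 46.75
tcp_pos: [0.5384, -0.4016, -0.0093]
ee_rot: [[0.002, -1.0, -0.0], [-1.0, -0.002, 0.0], [-0.0, 0.0, -1.0]]
wrist_force: [-1.6, 0.3, 2.8]
gripper_width: 0.631
gripper_force: 29.8
```

>>> jog_arm(plan="0 0 -0.1 0 0 0 1;0 0 -0.3 0 0 0 1;0 0 -0.6 0 0 0 1;0 0 -0.7 0 0 0 1;0 0 -0.8 0 0 0 1;0 0 -0.8 0 0 0 1;0 0 -0.8 0 0 0 1;0 0 -0.7 0 0 0 1;-0.2 0 -0.3 0 0 0 1;-0.5 0 0 0 0 0 1")

```text
time_s: 47.75
tcp_pos: [0.5394, -0.3846, 0.1199]
ee_rot: [[0.001, -1.0, 0.004], [-1.0, -0.001, -0.002], [0.002, -0.004, -1.0]]
wrist_force: [-0.5, 0.8, -0.7]
gripper_width: 0.624
gripper_force: 29.8
```

>>> jog_arm(plan="-0.8 -0.1 0 0 0 0 1;-0.8 -0.1 0 0 0 0 1;-0.8 -0.1 0 0 0 0 1;-0.8 -0.1 0 0 0 0 1;-0.8 -0.1 0 0 0 0 1;-0.8 -0.1 0 0 0 0 1;-0.8 -0.1 0 0 0 0 1;-0.8 -0.1 0 0 0 0 1;-0.8 -0.1 0 0 0 0 1;-0.8 -0.1 0 0 0 0 1")

```text
time_s: 48.75
tcp_pos: [0.5621, -0.1821, 0.117]
ee_rot: [[0.002, -1.0, -0.002], [-1.0, -0.002, 0.001], [-0.001, 0.002, -1.0]]
wrist_force: [0.3, -0.0, -1.4]
gripper_width: 0.622
gripper_force: 29.8
```

>>> jog_arm(plan="-0.9 -0.1 0 0 0 0 1;-0.9 -0.1 0 0 0 0 1;-0.9 -0.1 0 0 0 0 1;-0.9 -0.1 0 0 0 0 1;-0.9 -0.1 0 0 0 0 1;-0.9 -0.1 0 0 0 0 1;-0.9 -0.1 0 0 0 0 1;-0.9 -0.1 0 0 0 0 1;-0.9 -0.1 0 0 0 0 1;-0.9 -0.1 0 0 0 0 1")

```text
time_s: 49.75
tcp_pos: [0.5863, 0.0425, 0.117]
ee_rot: [[0.002, -1.0, -0.002], [-1.0, -0.002, -0.0], [0.0, 0.002, -1.0]]
wrist_force: [-0.5, 0.2, -1.6]
gripper_width: 0.626
gripper_force: 29.8
```

>>> jog_arm(plan="-0.8 -0.1 0 0 0 0 1;-0.8 -0.1 0 0 0 0 1;-0.7 -0.1 0 0 0 0 1;-0.5 0 0 0 0 0 1;-0.3 0 0 0 0 0 1;0 0 0 0 0 0 1;0 0 0 0 0 0 1;0 0 0 0 0 0 1;0 0 0 0 0 0 1;0 0 0 0 0 0 1")

```text
time_s: 50.75
tcp_pos: [0.5951, 0.118, 0.1181]
ee_rot: [[0.001, -1.0, 0.0], [-1.0, -0.001, -0.0], [0.0, -0.0, -1.0]]
wrist_force: [-0.4, -0.2, -0.8]
gripper_width: 0.621
gripper_force: 29.8
```

>>> jog_arm(plan="-0.1 -0.2 0.3 0 0 0 1;0 0 0.6 0 0 0 1;0 0 0.8 0 0 0 1;0 0 0.8 0 0 0 1;0 0 0.7 0 0 0 1;0 0 0.5 0 0 0 1;0 0 0.3 0 0 0 1;0 0 0.1 0 0 0 1;0 0 0 0 0 0 1;0 0 0 0 0 0 1")

```text
time_s: 51.75
tcp_pos: [0.6008, 0.1213, 0.0164]
ee_rot: [[0.002, -1.0, 0.002], [-1.0, -0.002, 0.001], [-0.001, -0.002, -1.0]]
wrist_force: [0.1, -0.3, -0.8]
gripper_width: 0.626
gripper_force: 29.8
```

>>> jog_arm(plan="0 0 0.05 0 0 0 1;0 0 0.04 0 0 0 1;0 0 0.04 0 0 0 1;0 0 0.03 0 0 0 1;0 0 0 0 0 0 1;0 0 0 0 0 0 1;0 0 0 0 0 0 1;0 0 0 0 0 0 1;0 0 0 0 0 0 1;0 0 0 0 0 0 1")

```text
time_s: 52.75
tcp_pos: [0.6001, 0.121, 0.0116]
ee_rot: [[0.002, -1.0, 0.0], [-1.0, -0.002, 0.0], [-0.0, -0.0, -1.0]]
wrist_force: [0.2, 0.2, -1.5]
gripper_width: 0.628
gripper_force: 29.8
```

>>> jog_arm(plan="0 0 0.03 0 0 0 1;0 0 0.03 0 0 0 1;0 0 0 0 0 0 1;0 0 0 0 0 0 1;0 0 0 0 0 0 1;0 0 0 0 0 0 1;0 0 0 0 0 0 1;0 0 0 0 0 0 1;0 0 0 0 0 0 1;0 0 0 0 0 0 1")

```text
time_s: 53.75
tcp_pos: [0.6002, 0.121, 0.0107]
ee_rot: [[0.002, -1.0, 0.0], [-1.0, -0.002, 0.0], [-0.0, -0.0, -1.0]]
wrist_force: [-2.0, 0.3, 5.1]
gripper_width: 0.626
gripper_force: 29.8
```

>>> jog_arm(plan="0 0 0 0 0 0 -1;0 0 0 0 0 0 -1;0 0 0 0 0 0 -1;0 0 0 0 0 0 -1;0 0 0 0 0 0 -1;0 0 0 0 0 0 -1;0 0 0 0 0 0 -1;0 0 -0.2 0 0 0 -1;0 0 -0.5 0 0 0 -1;0 0 -0.8 0 0 0 -1")

```text
time_s: 54.75
tcp_pos: [0.5994, 0.1207, 0.0477]
ee_rot: [[0.002, -1.0, -0.002], [-1.0, -0.002, -0.001], [0.001, 0.002, -1.0]]
wrist_force: [0.4, 0.5, 0.5]
gripper_width: 0.998
gripper_force: 0.0
```

>>> jog_arm(plan="0 0 -0.8 0 0 0 -1;0 0 -0.8 0 0 0 -1;0 0 -0.8 0 0 0 -1;0 0 -0.8 0 0 0 -1;0.8 0.3 -0.4 0 0 0 -1;0.8 0.3 0 0 0 0 -1;0.8 0.3 0 0 0 0 -1;0.8 0.3 0 0 0 0 -1;0.8 0.3 0 0 0 0 -1;0.8 0.3 0 0 0 0 -1")

```text
time_s: 55.75
tcp_pos: [0.5537, -0.0014, 0.1367]
ee_rot: [[0.001, -1.0, -0.002], [-1.0, -0.001, -0.001], [0.001, 0.002, -1.0]]
wrist_force: [0.1, -0.5, 0.5]
gripper_width: 0.999
gripper_force: 0.0
```

>>> jog_arm(plan="0.8 0.3 0 0 0 0 -1;0.8 0.3 0 0 0 0 -1;0.7 0.2 0 0 0 0 -1;0.4 0 0 0 0 0 -1;0 0 0 0 0 0 -1;0 0 0 0 0 0 -1;0 0 0 0 0 0 -1;0 0 0 0 0 0 -1;0 0 0 0 0 0 -1;0 0 0 0 0 0 -1")

```text
time_s: 56.75
tcp_pos: [0.5356, -0.0662, 0.1375]
ee_rot: [[0.003, -1.0, -0.0], [-1.0, -0.003, 0.0], [-0.0, 0.0, -1.0]]
wrist_force: [0.2, -0.4, -0.5]
gripper_width: 1.003
gripper_force: 0.0
```

```bash
python3 - <<'E'
from look import *
s=r.sense();print(s["tcp_pos"]);im=look("8")
save("side8",im["side"])
E
```

```text
[ 0.5356 -0.0662  0.1375]
top [356. 145.] 322 xy 0.7378 -0.2881 r0.0331 z0.1271
top [319. 171.] 98 xy 0.6473 -0.1538 r0.0302 z0.0811
top [290. 208.] 26 xy 0.5317 -0.0641 r0.0094 z0.0830
top [382. 284.] 148 xy 0.2587 -0.3464 r0.0493 z0.0643
side [301. 106.] 140 xy 0.2578 -0.3476 r0.0508 z0.0639
side [185. 170.] 382 xy 0.7373 -0.2880 r0.0331 z0.1271
side [226. 194.] 193 xy 0.6469 -0.1538 r0.0306 z0.0813
side [269. 203.] 56 xy 0.5339 -0.0654 r0.0106 z0.0855
side [310. 259.] 154 xy 0.4975 0.1547 r0.0294 z0.0836
side [274. 262.] 139 xy 0.6003 0.1186 r0.0294 z0.0839
```

View pics/side8.png

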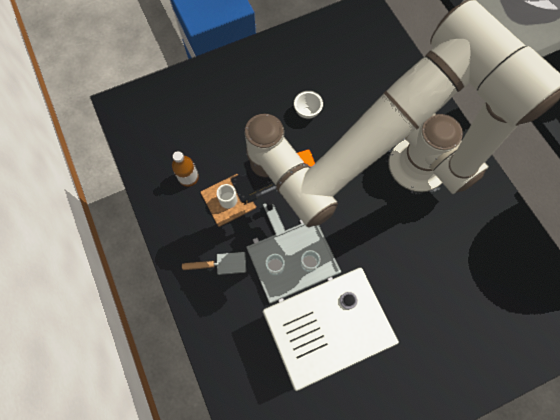

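Jar A was knocked to (0.4975,0.155), seen at (310,259). It still stands and is well inside the tray limits. Jar B is at (274,262) and the beaker is on the cork at (226,194). Now for the knob.

>>> jog_arm(plan="0 0.06 0.3 0 0 0 -1;0 0 0.7 0 0 0 -1;0 0 0.8 0 0 0 -1;0 0 0.8 0 0 0 -1;0 0 0.8 0 0 0 -1;0 0 0.8 0 0 0 -1;0 0 0.7 0 0 0 -1;0 0 0.4 0 0 0 -1;0 0 0.1 0 0 0 -1;0 0 0 0 0 0 -1")

```text
time_s: 57.85
tcp_pos: [0.534, -0.0667, 0.0025]
ee_rot: [[0.002, -1.0, -0.0], [-1.0, -0.002, -0.0], [0.0, 0.0, -1.0]]
wrist_force: [0.4, -0.3, -0.0]
gripper_width: 1.002
gripper_force: 0.0
```

>>> jog_arm(plan="0 0 0 0 0 0 0;0 0 0 0 0 0 0;0 0 0 0 0 0 0;0 0 0 0 0 0 0;0 0 0 0 0 0 0.3;0 0 0 0 0 0 0.3;0 0 0 0 0 0 0.3;0 0 0 0 0 0 0.4;0 0 0 0 0 0 0.4;0 0 0 0 0 0 0.4")

```text
time_s: 58.85
tcp_pos: [0.534, -0.0666, 0.0025]
ee_rot: [[0.002, -1.0, -0.0], [-1.0, -0.002, -0.0], [0.0, 0.0, -1.0]]
wrist_force: [-0.1, -0.7, -0.9]
gripper_width: 0.308
gripper_force: 0.0
```

>>> jog_arm(plan="0 0 0 0 0 0 0.5;0 0 0 0 0 0 0.5;0 0 0 0 0 0 0.6;0 0 0 0 0 0 0.6;0 0 0 0 0 0 1;0 0 0 0 0 0 1;0 0 0 0 0 0 1;0 0 0 0 0 0 1;0 0 0 0 0 0 1;0 0 0 0 0 0 1")

```text
time_s: 59.85
tcp_pos: [0.5336, -0.0666, 0.0025]
ee_rot: [[0.002, -1.0, -0.001], [-1.0, -0.002, -0.0], [0.0, 0.001, -1.0]]
wrist_force: [-2.5, 1.2, 1.2]
gripper_width: 0.246
gripper_force: 30.0
```

>>> jog_arm(plan="-0.05 0 0 0 0 0 1;-0.1 0 0 0 0 0 1;-0.2 -0.01 0 0 0 0 1;-0.3 -0.01 0 0 0 0 1;-0.3 -0.01 0 0 0 0 1;-0.3 -0.01 0 0 0 0 1;-0.3 -0.01 0 0 0 0 1;-0.3 -0.01 0 0 0 0 1;-0.3 -0.01 0 0 0 0 1;-0.3 -0.01 0 0 0 0 1")

```text
time_s: 60.85
tcp_pos: [0.5355, -0.0047, 0.0025]
ee_rot: [[0.002, -1.0, -0.001], [-1.0, -0.002, -0.0], [0.0, 0.001, -1.0]]
wrist_force: [-3.1, -2.1, 2.2]
gripper_width: 0.243
gripper_force: 30.0
```

>>> jog_arm(plan="-0.3 -0.01 0 0 0 0 1;-0.3 -0.01 0 0 0 0 1;-0.3 -0.01 0 0 0 0 1;-0.3 -0.01 0 0 0 0 1;-0.3 -0.01 0 0 0 0 1;-0.3 -0.01 0 0 0 0 1;-0.3 -0.01 0 0 0 0 1;-0.3 -0.01 0 0 0 0 1;-0.3 -0.01 0 0 0 0 1;-0.3 -0.01 0 0 0 0 1")

```text
time_s: 61.85
tcp_pos: [0.5378, 0.0702, 0.0025]
ee_rot: [[0.002, -1.0, -0.001], [-1.0, -0.002, -0.0], [0.0, 0.001, -1.0]]
wrist_force: [-4.0, -1.6, 2.8]
gripper_width: 0.244
gripper_force: 30.0
```

>>> jog_arm(plan="-0.3 -0.01 0 0 0 0 1;-0.3 -0.01 0 0 0 0 1;-0.3 -0.01 0 0 0 0 1;-0.3 -0.01 0 0 0 0 1;-0.3 -0.01 0 0 0 0 1;-0.3 -0.01 0 0 0 0 1;-0.3 -0.01 0 0 0 0 1;-0.3 -0.01 0 0 0 0 1;-0.2 0 0 0 0 0 1;-0.1 0 0 0 0 0 1")

```text
time_s: 62.85
tcp_pos: [0.5399, 0.1379, 0.0025]
ee_rot: [[0.002, -1.0, -0.0], [-1.0, -0.002, 0.0], [-0.0, 0.0, -1.0]]
wrist_force: [-3.8, -2.8, 1.9]
gripper_width: 0.248
gripper_force: 30.0
```

>>> jog_arm(plan="-0.1 0 0 0 0 0 1;-0.1 0 0 0 0 0 1;-0.1 0 0 0 0 0 1;-0.1 0 0 0 0 0 1;0 0 0 0 0 0 1;0 0 0 0 0 0 1;0 0 0 0 0 0 1;0 0 0 0 0 0 1;0 0 0 0 0 0 1;0 0 0 0 0 0 1")

```text
time_s: 63.85
tcp_pos: [0.5403, 0.1475, 0.0025]
ee_rot: [[0.002, -1.0, 0.001], [-1.0, -0.002, 0.001], [-0.001, -0.001, -1.0]]
wrist_force: [-5.0, 2.9, 0.3]
gripper_width: 0.241
gripper_force: 30.0
```

>>> jog_arm(plan="-0.06 0 0 0 0 0 1;-0.06 0 0 0 0 0 1;0 0 0 0 0 0 1;0 0 0 0 0 0 1;0 0 0 0 0 0 1;0 0 0 0 0 0 1;0 0 0 0 0 0 1;0 0 0 0 0 0 1;0 0 0 0 0 0 1;0 0 0 0 0 0 1")

```text
time_s: 64.85
tcp_pos: [0.5403, 0.1502, 0.0025]
ee_rot: [[0.002, -1.0, 0.0], [-1.0, -0.002, 0.0], [-0.0, -0.0, -1.0]]
wrist_force: [0.0, -1.9, -1.2]
gripper_width: 0.243
gripper_force: 30.0
```

>>> jog_arm(plan="-0.05 0 0 0 0 0 1;-0.05 0 0 0 0 0 1;0 0 0 0 0 0 1;0 0 0 0 0 0 1;0 0 0 0 0 0 1;0 0 0 0 0 0 1;0 0 0 0 0 0 1;0 0 0 0 0 0 1;0 0 0 0 0 0 1;0 0 0 0 0 0 1")

```text
time_s: 65.85
tcp_pos: [0.5404, 0.153, 0.0026]
ee_rot: [[0.002, -1.0, 0.001], [-1.0, -0.002, 0.001], [-0.001, -0.001, -1.0]]
wrist_force: [2.0, 1.2, -5.1]
gripper_width: 0.242
gripper_force: 30.0
```

>>> jog_arm(plan="-0.05 0 0 0 0 0 1;-0.05 0 0 0 0 0 1;0 0 0 0 0 0 1;0 0 0 0 0 0 1;0 0 0 0 0 0 1;0 0 0 0 0 0 1;0 0 0 0 0 0 1;0 0 0 0 0 0 1;0 0 0 0 0 0 1;0 0 0 0 0 0 1")

```text
time_s: 66.85
tcp_pos: [0.5403, 0.1533, 0.0025]
ee_rot: [[0.002, -1.0, -0.0], [-1.0, -0.002, -0.002], [0.002, 0.0, -1.0]]
wrist_force: [4.3, -6.2, -3.7]
gripper_width: 0.248
gripper_force: 30.0
```

The tray is at its stop: force rises with no further motion. Release and rise.

>>> jog_arm(plan="0 0 0 0 0 0 0;0 0 0 0 0 0 0;0 0 0 0 0 0 0;0 0 0 0 0 0 0;0 0 0 0 0 0 0;0 0 0 0 0 0 0;0 0 -0.3 0 0 0 0;0 0 -0.8 0 0 0 0;0 0 -0.8 0 0 0 0;0 0 -0.8 0 0 0 0")

```text
time_s: 67.85
tcp_pos: [0.5401, 0.1551, 0.0713]
ee_rot: [[0.002, -1.0, 0.0], [-1.0, -0.002, 0.0], [-0.0, -0.0, -1.0]]
wrist_force: [0.1, 0.5, -0.0]
gripper_width: 0.498
gripper_force: 0.0
```

>>> jog_arm(plan="0 0 -0.8 0 0 0 0;0 0 -0.8 0 0 0 0;0 0 -0.8 0 0 0 0;0 0 -0.8 0 0 0 0;0 0 -0.8 0 0 0 1;0 0 -0.8 0 0 0 1;0 0 -0.8 0 0 0 1;0 0 -0.6 0 0 0 1;0 0 0 0 0 0 1;0 0 0 0 0 0 1")

```text
time_s: 68.85
tcp_pos: [0.5397, 0.1551, 0.225]
ee_rot: [[0.002, -1.0, -0.0], [-1.0, -0.002, 0.001], [-0.001, 0.0, -1.0]]
wrist_force: [-0.9, 0.3, -0.8]
gripper_width: 0.052
gripper_force: 0.0
```

```bash
python3 - <<'E'
from look import *
s=r.sense();print(s["tcp_pos"],s["gripper_width"]);im=look("9")
for n in("top","side"):
    z=np.load(n+"9.npz");p,d=z["p"],z["d"];P=cloud(n,d);g=p.max(2)
    m=(g<60)&(abs(P[...,0]-.471)<.03)&(abs(P[...,1]-.316)<.03)&(P[...,2]>.18)&(P[...,2]<.21)
    if m.sum():print(n,m.sum(),cv2.minEnclosingCircle(P[m][:,:2].astype(np.float32)),np.percentile(P[m][:,2],[10,50,90]),np.argwhere(m).mean(0)[::-1])
print("tri0",tri((162.4,224.5),(348.4,299.8)))
E
```

```text
[0.5397 0.1551 0.225 ] 0.05222179489346327
top [356. 145.] 322 xy 0.7377 -0.2879 r0.0332 z0.1274
top [317. 172.] 134 xy 0.6473 -0.1529 r0.0310 z0.0821
top [224. 206.] 38 xy 0.5405 0.1548 r0.0106 z0.0840
top [382. 284.] 153 xy 0.2577 -0.3466 r0.0490 z0.0644
side [301. 106.] 131 xy 0.2567 -0.3479 r0.0509 z0.0643
side [185. 170.] 376 xy 0.7381 -0.2886 r0.0337 z0.1258
side [226. 194.] 189 xy 0.6457 -0.1540 r0.0314 z0.0809
side [297. 266.] 48 xy 0.5405 0.1546 r0.0105 z0.0848
top 60 ((0.4705333709716797, 0.31531593203544617), 0.013726196251809597) [0.1903 0.1919 0.1952] [162.2833 224.45  ]
side 89 ((0.47179922461509705, 0.3163605034351349), 0.014216506853699684) [0.1897 0.1926 0.1958] [348.4157 299.7865]
tri0 (array([0.471 , 0.3163, 0.1894]), np.float64(0.0003867369753725395))
```

>>> jog_arm(plan="-0.7 0.3 0 0 0 0 1;-0.7 0.3 0 0 0 0 1;-0.7 0.3 0 0 0 0 1;-0.7 0.3 0 0 0 0 1;-0.7 0.3 0 0 0 0 1;-0.7 0.3 0 0 0 0 1;-0.7 0.3 0 0 0 0 1;-0.7 0.3 0 0 0 0 1;-0.6 0.3 0 0 0 0 1;-0.2 0.1 0 0 0 0 1")

```text
time_s: 69.95
tcp_pos: [0.4689, 0.3159, 0.2241]
ee_rot: [[0.003, -1.0, -0.001], [-1.0, -0.003, -0.001], [0.001, 0.001, -1.0]]
wrist_force: [-0.1, -0.3, -0.8]
gripper_width: 0.006
gripper_force: 0.0
```

>>> jog_arm(plan="0 0 0.3 0 0 0 1;0 0 0.5 0 0 0 1;0 0 0.5 0 0 0 1;0 0 0.5 0 0 0 1;0 0 0.3 0 0 0 1;0 0 0.2 0 0 0 1;0 0 0.1 0 0 0 1;0 0 0 0 0 0 1;0 0 0 0 0 0 1;0 0 0 0 0 0 1")

```text
time_s: 70.95
tcp_pos: [0.47, 0.3153, 0.1656]
ee_rot: [[0.002, -1.0, 0.001], [-1.0, -0.002, 0.001], [-0.001, -0.001, -1.0]]
wrist_force: [-0.5, -0.3, 0.2]
gripper_width: 0.007
gripper_force: 0.0
```

>>> jog_arm(plan="0 0 0.08 0 0 0 1;0 0 0.08 0 0 0 1;0 0 0.08 0 0 0 1;0 0 0.08 0 0 0 1;0 0 0.08 0 0 0 1;0 0 0 0 0 0 1;0 0 0 0 0 0 1;0 0 0 0 0 0 1;0 0 0 0 0 0 1;0 0 0 0 0 0 1")

```text
time_s: 71.95
tcp_pos: [0.4697, 0.315, 0.155]
ee_rot: [[0.002, -1.0, -0.0], [-1.0, -0.002, 0.0], [-0.0, 0.0, -1.0]]
wrist_force: [0.1, -0.2, 0.1]
gripper_width: 0.009
gripper_force: 0.0
```

>>> jog_arm(plan="0 0 0.06 0 0 0 1;0 0 0.06 0 0 0 1;0 0 0 0 0 0 1;0 0 0 0 0 0 1;0 0 0 0 0 0 1;0 0 0 0 0 0 1;0 0 0 0 0 0 1;0 0 0 0 0 0 1;0 0 0 0 0 0 1;0 0 0 0 0 0 1")

```text
time_s: 72.95
tcp_pos: [0.4698, 0.315, 0.1521]
ee_rot: [[0.002, -1.0, 0.0], [-1.0, -0.002, 0.0], [-0.0, -0.0, -1.0]]
wrist_force: [-0.1, -0.3, 2.6]
gripper_width: -0.003
gripper_force: 1.5
```

>>> jog_arm(plan="0 0 0.06 0 0 0 1;0 0 0.06 0 0 0 1;0 0 0 0 0 0 1;0 0 0 0 0 0 1;0 0 0 0 0 0 1;0 0 0 0 0 0 1;0 0 0 0 0 0 1;0 0 0 0 0 0 1;0 0 0 0 0 0 1;0 0 0 0 0 0 1")

```text
time_s: 73.95
tcp_pos: [0.4698, 0.315, 0.1491]
ee_rot: [[0.002, -1.0, 0.0], [-1.0, -0.002, 0.0], [-0.0, -0.0, -1.0]]
wrist_force: [-0.8, -0.5, 5.1]
gripper_width: 0.006
gripper_force: 2.4
```

>>> jog_arm(plan="0 0 0.05 0 0 0 1;0 0 0.04 0 0 0 1;0 0 0 0 0 0 1;0 0 0 0 0 0 1;0 0 0 0 0 0 1;0 0 0 0 0 0 1;0 0 0 0 0 0 1;0 0 0 0 0 0 1;0 0 0 0 0 0 1;0 0 0 0 0 0 1")

```text
time_s: 74.95
tcp_pos: [0.4699, 0.315, 0.1488]
ee_rot: [[0.003, -1.0, 0.001], [-1.0, -0.003, 0.0], [-0.0, -0.001, -1.0]]
wrist_force: [-4.2, -1.6, 12.4]
gripper_width: 0.006
gripper_force: 6.3
```

Bottomed at 12 N, so the button is pressed. Rise and check.

>>> jog_arm(plan="0 0 -0.2 0 0 0 1;0 0 -0.4 0 0 0 1;0 0 -0.8 0 0 0 1;0 0 -0.8 0 0 0 1;0 0 -0.8 0 0 0 1;0 0 -0.8 0 0 0 1;0 0 -0.4 0 0 0 1;0 0 0 0 0 0 1;0 0 0 0 0 0 1;0 0 0 0 0 0 1")

```text
time_s: 75.95
tcp_pos: [0.4691, 0.3145, 0.2502]
ee_rot: [[0.002, -1.0, -0.002], [-1.0, -0.002, -0.002], [0.002, 0.002, -1.0]]
wrist_force: [0.6, -0.2, 0.0]
gripper_width: 0.009
gripper_force: 0.0
```

```bash
python3 - <<'E'
from look import *
s=r.sense();print(s["tcp_pos"],s["wrist_force"]);im=look("10")
save("top10",im["top"])
E
```

```text
[0.4691 0.3145 0.2502] [ 0.5701 -0.1535  0.041 ]
top [356. 145.] 326 xy 0.7378 -0.2884 r0.0326 z0.1272
top [317. 172.] 134 xy 0.6477 -0.1520 r0.0306 z0.0820
top [223. 206.] 49 xy 0.5409 0.1547 r0.0110 z0.0836
top [382. 284.] 149 xy 0.2585 -0.3464 r0.0488 z0.0641
side [301. 106.] 132 xy 0.2564 -0.3475 r0.0509 z0.0640
side [184. 170.] 383 xy 0.7371 -0.2886 r0.0330 z0.1271
side [226. 194.] 190 xy 0.6471 -0.1545 r0.0307 z0.0811
side [297. 265.] 52 xy 0.5400 0.1539 r0.0107 z0.0838
```

View pics/top10.png

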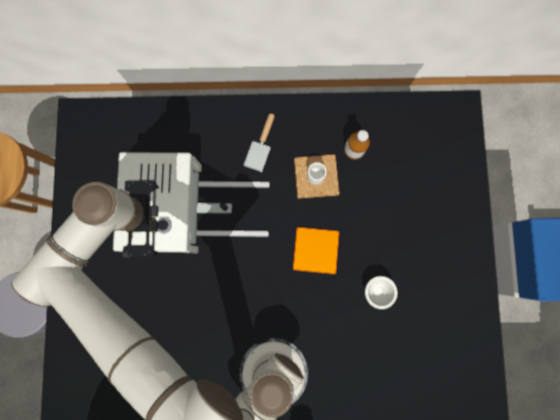

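The picture shows the beaker on the cork at (317,172), the tray home with its knob at (224,206), the bench clear of jars, and the arm free.

```bash
python3 -c "
from station import r
print(r.finish_job())"
```

```text
the job is handed in; nothing more can be done
None
```

I handed the job in: the beaker is on the cork mat, both jars went onto the tray, the tray is home and the start button was pressed. The hand-in call returned no verdict, and I could not see the jars once the tray was under the hood.

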